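# Put the clean beakers away: turn them mouth down and nest them by size

### The job

Put the clean plastic beakers away on the steel tray, every one mouth down so that no dust falls in, and nested by size: all the large beakers in one stack and all the small ones in another, the two stacks standing side by side. Most beakers are standing mouth up and have to be turned over; how many there are varies. Leave everything else on the bench standing where it is.

Things in the scene. Friction and masses are not known exactly. Their poses are not given: they have to be found in the camera images.
- large1: Large tapered beaker, milky white plastic, outside 44 mm across at the base and 64 mm at the rim, 72 mm tall, wall 2 mm, about 40 g; nested with its like, bases lie 17 to 20 mm apart. Origin: centre of the outside of its base; z axis from base to mouth (mouth down: z down, origin on top). Starts standing mouth up; may be absent.
- large2: Large tapered beaker, milky white plastic, outside 44 mm across at the base and 64 mm at the rim, 72 mm tall, wall 2 mm, about 40 g; nested with its like, bases lie 17 to 20 mm apart. Origin: centre of the outside of its base; z axis from base to mouth (mouth down: z down, origin on top). Starts standing mouth up; may be absent.
- large3: Large tapered beaker, milky white plastic, outside 44 mm across at the base and 64 mm at the rim, 72 mm tall, wall 2 mm, about 40 g; nested with its like, bases lie 17 to 20 mm apart. Origin: centre of the outside of its base; z axis from base to mouth (mouth down: z down, origin on top). Starts standing mouth down; may be absent.
- small1: Small tapered beaker, milky white plastic, outside 36 mm across at the base and 52 mm at the rim, 58 mm tall, wall 2 mm, about 25 g; nested with its like, bases lie 17 to 20 mm apart. Origin: centre of the outside of its base; z axis from base to mouth (mouth down: z down, origin on top). Starts standing mouth up; may be absent.
- small2: Small tapered beaker, milky white plastic, outside 36 mm across at the base and 52 mm at the rim, 58 mm tall, wall 2 mm, about 25 g; nested with its like, bases lie 17 to 20 mm apart. Origin: centre of the outside of its base; z axis from base to mouth (mouth down: z down, origin on top). Starts standing mouth up; may be absent.
- tray: Shallow stainless steel tray, fixed to the bench, outside 200 mm (its x) by 320 mm (its y), rim 18 mm high (21 mm to the top of its rolled edge), wall 3 mm, floor 3 mm thick. Origin at the centre of its underside, on the bench; z up. (Other fixed equipment stands along the edges of the bench, more than 0.8 m ahead of the robot or more than 0.55 m to its sides.)
- vial1: Bystander: small amber vial with a black cap, 24 mm across, 48 mm tall. Origin at the centre of its underside.
- vial2: Bystander: small amber vial with a red cap, 24 mm across, 48 mm tall. Origin at the centre of its underside.
- jar: Bystander: white jar with a black lid, 60 mm across, 75 mm tall. Origin at the centre of its underside.
- amber: Bystander: amber reagent bottle with a black cap, 68 mm across, 165 mm tall. Origin at the centre of its underside.
- flask: Bystander: conical glass flask, 68 mm across at its foot, 95 mm tall. Origin at the centre of its underside.
- cylinder: Bystander: glass measuring cylinder, foot 56 mm across, 164 mm tall. Origin at the centre of its underside.
- spatula: Bystander: slim steel laboratory spatula, 180 mm long, 5 mm high, lying flat on the bench along its own x axis. Origin at its middle, on the bench.
Not all that is in view belongs to the job. What is shaped like the large2 but green or yellow is not meant.

How it is judged:
At the end, for the whole second after the job is handed in: Every beaker present is on the tray, mouth down (7 degrees), axis 15 mm inside its edges, at rest; each size in one nested stack (axes within 10 mm, bases at most 24 mm apart per beaker); the two stacks apart (axes over 50 mm). A single beaker of its size just stands mouth down (angle between each of large1, large2, large3, small1, small2's own z axis and vertical above 3.02 rad and x of large1 in the frame of tray between -0.085 and 0.085 m and y of large1 in the frame of tray between -0.145 and 0.145 m and height (world z) of large1 between 0.069 and 0.127 m and linear speed of each of large1, large2, large3, small1, small2 below 0.02 m/s and x of large2 in the frame of tray between -0.085 and 0.085 m and y of large2 in the frame of tray between -0.145 and 0.145 m and height (world z) of large2 between 0.069 and 0.127 m and x of large3 in the frame of tray between -0.085 and 0.085 m and y of large3 in the frame of tray between -0.145 and 0.145 m and height (world z) of large3 between 0.069 and 0.127 m and x of small1 in the frame of tray between -0.085 and 0.085 m and y of small1 in the frame of tray between -0.145 and 0.145 m and height (world z) of small1 between 0.055 and 0.089 m and x of small2 in the frame of tray between -0.085 and 0.085 m and y of small2 in the frame of tray between -0.145 and 0.145 m and height (world z) of small2 between 0.055 and 0.089 m and horizontal distance between each of large2, large3 and large1 below 0.01 m and distance between each of large2, large3 and large1 below 0.052 m and horizontal distance between large3 and large2 below 0.01 m and distance between large3 and large2 below 0.052 m and horizontal distance between small2 and small1 below 0.01 m and distance between small2 and small1 below 0.028 m and horizontal distance between each of large1, large2, large3 and small1 above 0.05 m and horizontal distance between each of large1, large2, large3 and small2 above 0.05 m); the robot touches nothing.
It fails at once if a bystander is pushed more than 5 cm away (distance of any of vial1, vial2, jar, amber, flask, cylinder, spatula from where it was at the start of the episode above 0.05 m).
It fails at once if a standing bystander is knocked over (angle between any of vial1, vial2, jar, amber, flask, cylinder's own z axis and vertical above 0.7 rad).
Of large1, large2, large3, small1, small2 only 4 to 5 are there at a start; the rules pass over those that are not, and their reading is None.
At some moment in a run one of large1, large2, large3, small1, small2 may be knocked a few centimetres aside while the robot is not near it.
Once in a run the grip may slacken for a moment while it holds something.
It also fails if it takes over 210 s, if anything falls off the work surface, if the arm or the gripper's body presses on something with over 40 N, if the wrist force passes 120 N, or if a joint passes its speed limit or range.

### The arm

A 6-joint arm with a two-finger parallel gripper is mounted at the origin on the work surface. World frame = base frame: x ahead of the robot, y to its left, z up, the work surface at z = 0. Lengths are in m, angles in rad, forces in N, time in s.
With the tool pointing down it reaches from about 0.3 to 0.775 m from the base axis. Payload 14.6 kg.
Tool frame: the origin (TCP) lies on the centre line of the jaws, within the pads' length; the fingertips stand 19 mm ahead of it and the grasp point (between the pads) is the TCP; z points along the fingers, y is the line along which they close (so a half turn about z gives the same grasp; the last joint's range is limited). The gripper opens to 94 mm and grips with 3 to 60 N. Pads are 16 mm wide; open, the fingers measure 119 mm over their backs; the gripper's body (75 mm by 177 mm) begins 78 mm behind the grasp point.
Start: joints at [1.27, 0.3, 1.521, -0, 1.321, -0.067], TCP at [0.127, 0.535, 0.224] pointing down, gripper open.
Joint ranges: [-3.03, 3.03], [-0.79, 2.21], [0.23, 2.52], [-1.04, 4.18], [0, 3.07], [-2.55, 2.55]. Speed limits (rad/s): [2.22, 2.22, 2.57, 3.14, 3.14, 3.14].

### API

Orientations are given as [roll, pitch, yaw] about the fixed x, y, z axes, in that order (R = Rz(yaw) Ry(pitch) Rx(roll)).
In Python, from station import get_obs, camera, workorder gives the robot as it stands.
- The arm moves only by the tool play_rows, never from a script. Its argument "motion" is a list that holds one entry, the list of rows, each a list of 7 numbers: the shift along the tool's x, y, z as a fraction of full scale, then the turn, a rotation vector about the tool's x, y, z as a fraction of full scale, then the opening, from -1 (shut) to 1 (fully open). In form: [[[x, y, z, ax, ay, az, grip], ...]]. A call has 1 to 10 rows; each row is the pose to reach, as a shift and turn from the pose commanded when the call began, along the tool's axes at that moment, turning the shorter way round; what a row does not reach only later rows make up. Full scale, the value 1, is 0.25 m for a shift and 2 pi rad for a turn. A row lasts 1/10 s, in which the tool goes at most 50 mm and 8.59 degrees, less where a joint would pass 70% of its speed; a pose out of reach is approached as far as the arm can. A call with a number of a shift or a turn outside -1 to 1 is refused whole. A call with a gripper value outside its range is refused whole. The fingers move at their own pace and stop on an object; "grip_force" is the grip in N (left out, the last holds). Time passes only in rows, so rows that repeat a pose let the fingers close. It gives the time, the measured TCP pose, the force, the opening and the grip force at its end, in the units of the state.
- get_obs(): the state, without advancing time (a new reading comes with each control period).
- camera(name): name is "scene" or "side" or "wrist"; returns a dict with "frame" (420x560x3 uint8, red, green, blue), "z_map" (420x560 float32, m along the optical axis (not along the pixel's ray), 0 where there is no reading), "camera_matrix" (3x3 intrinsics, pixels), "T" (4x4, takes a point from camera to world coordinates); the wrist camera has in their place "T_tool_cam" (4x4, takes a point from camera to tool coordinates, whose origin is the TCP and whose axes are the flange's). Camera axes: x right, y up, looking along -z (the intrinsics and any distortion apply to the point x, -y, -z); pixel columns grow to the right and rows downward; lengths in m; the calibration is good to about 2 mm. A picture is of the moment at which its call begins: read the wrist's pose just before it.
- workorder.hand_in(): hands the job in; it is judged then, once.
The state is a dict: "time_s": time; "qpos": joint angles; "joint_vel": joint speeds; "tau": joint torques, N m; "ee_pos": TCP position; "eef_rot": TCP orientation; "force": force on the tool from outside, world axes, zero at the start; "moment": the same for the moment, N m; "grip_width": finger opening in m; "grip_force": force on a finger pad.
Only numpy, scipy, OpenCV 4.12 (cv2) and the standard library are available. Lean on these libraries where they do the work, as an engineer would, in place of code of your own. Each camera call takes 0.05 s, during which the arm holds its last target. There are 200 camera calls.

## Working session

There is one attempt and no reset: what is moved stays moved. The work goes in short steps, Python scripts to look and compute and a tool call to move; the robot and the scene stay as the last step left them, time stands still between calls to the robot, and variables do not carry over. Pictures are saved under pics/ and viewed, at most 14 in all, crops included, and the job is handed in when it is done.

Besides the shell and the picture viewer there is one more tool, called after "Emit:" as a command line: name --argument value ..., lists and objects as JSON in quotes. play_rows: Moves the arm, as the interface text tells. Its arguments: {"type":"object","properties":{"motion":{"type":"array"},"grip_force":{"type":"number"}},"required":["motion"]}

```bash
ls; mkdir -p pics
python3 - <<'E'
from station import get_obs,camera
import cv2,numpy as np
o=get_obs();print({k:np.round(v,3).tolist() for k,v in o.items()})
for n in ("scene","side"):
    c=camera(n);cv2.imwrite(f"pics/{n}0.png",c["frame"][:,:,::-1]);np.savez(f"{n}0.npz",**c)
    print(n,np.round(c["T"],3).tolist(),c["camera_matrix"].tolist(),c.keys())
c=camera("wrist");print(np.round(c["T_tool_cam"],4).tolist(),c["camera_matrix"].tolist())
E
```

```text
pics
{'time_s': 0.0, 'qpos': [1.27, 0.3, 1.522, 0.0, 1.321, -0.067], 'joint_vel': [0.001, 0.001, -0.0, 0.001, -0.001, 0.0], 'tau': [0.002, -53.181, -35.274, 0.071, 0.024, -0.0], 'ee_pos': [0.127, 0.535, 0.224], 'eef_rot': [-3.14, -0.0, 2.908], 'force': [1.131, -0.294, 0.346], 'moment': [-0.026, -0.001, -0.019], 'grip_force': 0.0, 'grip_width': 0.094}
scene [[-0.864, -0.302, 0.402, 1.189], [0.502, -0.545, 0.671, 1.127], [0.017, 0.782, 0.623, 1.13], [0.0, 0.0, 0.0, 1.0]] [[509.370971908098, 0.0, 282.46677140031267], [0.0, 509.370971908098, 204.77439625742903], [0.0, 0.0, 1.0]] dict_keys(['frame', 'z_map', 'camera_matrix', 'T'])
side [[0.969, 0.195, -0.153, 0.366], [-0.247, 0.721, -0.648, -0.674], [-0.017, 0.665, 0.746, 0.844], [0.0, 0.0, 0.0, 1.0]] [[395.4960652736407, 0.0, 277.53952391996427], [0.0, 395.4960652736407, 208.16114185250797], [0.0, 0.0, 1.0]] dict_keys(['frame', 'z_map', 'camera_matrix', 'T'])
[[0.0003, 0.9591, 0.2829, 0.0824], [1.0, -0.0004, 0.0001, -0.0001], [0.0002, 0.2829, -0.9591, -0.1609], [0.0, 0.0, 0.0, 1.0]] [[347.70179382727133, 0.0, 283.356594499161], [0.0, 347.70179382727133, 205.07103271050744], [0.0, 0.0, 1.0]]
```

View pics/scene0.png

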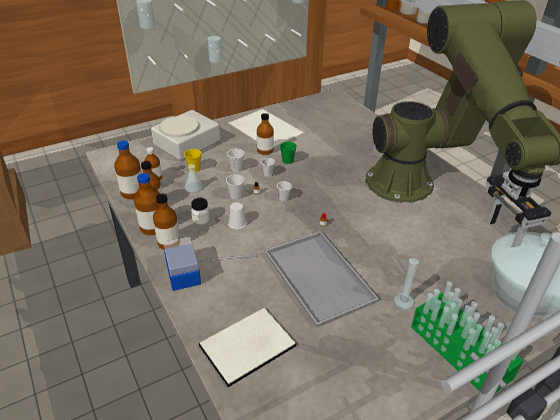

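View pics/side0.png

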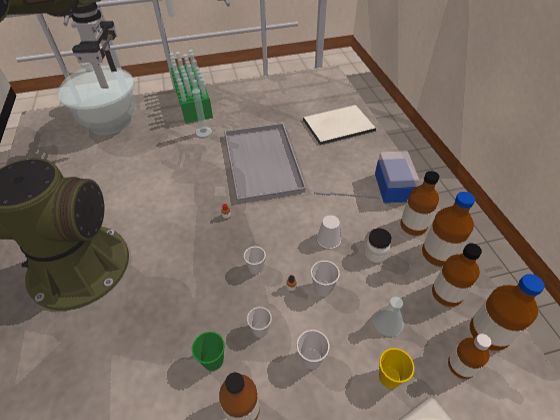

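```bash
cat > h.py <<'E'
import numpy as np,cv2
from station import get_obs,camera
from scipy.spatial.transform import Rotation as R
def cloud(c,T=None):
    K=c["camera_matrix"];z=c["z_map"];v,u=np.mgrid[:z.shape[0],:z.shape[1]]
    p=np.stack([(u-K[0,2])/K[0,0]*z,-(v-K[1,2])/K[1,1]*z,-z],-1)
    T=c["T"] if T is None else T
    p=p@T[:3,:3].T+T[:3,3];p[z<=0]=np.nan
    return p
def wristT(o,c):
    T=np.eye(4);T[:3,:3]=R.from_euler('xyz',o["eef_rot"]).as_matrix();T[:3,3]=o["ee_pos"];return T@c["T_tool_cam"]
def topmap(ps,cs,x0=0.1,x1=0.8,y0=-0.55,y1=0.55,res=0.002):
    W=int((y1-y0)/res);H=int((x1-x0)/res);h=np.zeros((H,W));im=np.zeros((H,W,3),np.uint8)
    for p,c in zip(ps,cs):
        P=p.reshape(-1,3);C=c.reshape(-1,3);ok=np.isfinite(P[:,0]);P=P[ok];C=C[ok]
        i=((x1-P[:,0])/res).astype(int);j=((y1-P[:,1])/res).astype(int)
        k=(i>=0)&(i<H)&(j>=0)&(j<W)&(P[:,2]<0.3);
        for a,b,z,cc in zip(i[k],j[k],P[k,2],C[k]):
            if z>=h[a,b]: h[a,b]=z;im[a,b]=cc
    return h,im
E
python3 - <<'E'
from h import *
ps=[];cs=[]
for n in("scene","side"):
    c=dict(np.load(f"{n}0.npz"));p=cloud(c);ps.append(p);cs.append(c["frame"])
h,im=topmap(ps,cs,x0=-0.05,x1=0.95,y0=-0.6,y1=0.6)
np.savez("top.npz",h=h,im=im)
m=(h>0.012).astype(np.uint8);m=cv2.morphologyEx(m,cv2.MORPH_CLOSE,np.ones((5,5)))
n,l,s,ce=cv2.connectedComponentsWithStats(m)
vis=cv2.applyColorMap((np.clip(h/0.15,0,1)*255).astype(np.uint8),cv2.COLORMAP_JET);vis=cv2.resize(np.vstack([vis]),None,fx=1.3,fy=1.18,interpolation=cv2.INTER_NEAREST)
cv2.imwrite("pics/top.png",vis)
for i in range(1,n):
    if s[i][4]>60:
        hh=h[l==i];x,y,w,H,_=s[i];col=im[l==i].mean(0).astype(int)
        print("c",0.95-np.round([(y+H/2)*.002],3),0.6-np.round((x+w/2)*.002,3),"ext",np.round([H*.002,w*.002],3),"h",round(float(np.percentile(hh,98)),3),col)
E
```

```text
c [0.84] 0.379 ext [0.22  0.174] h 0.018 [112 109 100]
c [0.902] -0.19800000000000006 ext [0.096 0.096] h 0.211 [66 46 35]
c [0.902] -0.4169999999999999 ext [0.096 0.098] h 0.212 [70 52 43]
c [0.889] 0.050999999999999934 ext [0.11  0.146] h 0.094 [74 75 85]
c [0.879] -0.09899999999999998 ext [0.078 0.082] h 0.191 [68 43 22]
c [0.855] -0.30900000000000005 ext [0.07  0.078] h 0.182 [59 35 14]
c [0.799] -0.4660000000000001 ext [0.058 0.068] h 0.132 [101  75  54]
c [0.744] -0.15800000000000003 ext [0.068 0.072] h 0.078 [53 50 49]
c [0.695] -0.33999999999999997 ext [0.07  0.072] h 0.097 [102 103  98]
c [0.59] -0.5579999999999999 ext [0.24  0.084] h 0.103 [77 74 69]
c [0.646] -0.45499999999999996 ext [0.068 0.082] h 0.075 [134 108  10]
c [0.644] -0.08200000000000007 ext [0.064 0.068] h 0.075 [117 111 109]
c [0.54] 0.26399999999999996 ext [0.224 0.344] h 0.024 [77 74 74]
c [0.581] -0.22099999999999997 ext [0.07  0.078] h 0.074 [128 121 118]
c [0.503] -0.379 ext [0.07  0.078] h 0.074 [129 121 118]
c [0.507] -0.19700000000000006 ext [0.03  0.038] h 0.049 [70 53 40]
c [0.435] -0.123 ext [0.058 0.058] h 0.061 [123 117 114]
c [0.412] -0.28700000000000003 ext [0.056 0.066] h 0.06 [116 109 106]
c [0.37] 0.566 ext [0.112 0.068] h 0.145 [45 73 53]
c [0.393] 0.06899999999999995 ext [0.03  0.034] h 0.051 [91 50 36]
c [0.381] 0.46399999999999997 ext [0.034 0.036] h 0.167 [112 123 115]
c [0.343] -0.43400000000000005 ext [0.074 0.08 ] h 0.167 [78 52 32]
c [0.298] -0.32700000000000007 ext [0.068 0.074] h 0.074 [33 83 40]
c [0.067] 0.5459999999999999 ext [0.234 0.108] h 0.232 [95 98 97]
c [0.118] 0.482 ext [0.028 0.024] h 0.299 [92 89 88]
c [0.042] 0.0010000000000000009 ext [0.184 0.25 ] h 0.298 [49 46 32]
```

View pics/top.png

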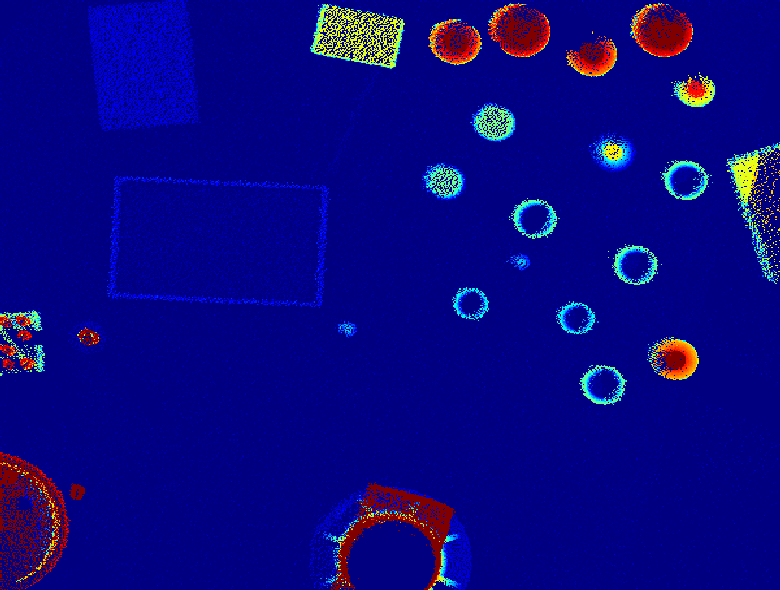

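```bash
cat >> h.py <<'E'
from scipy.optimize import least_squares
GUESS={"L3":(.644,-.082),"L1":(.581,-.221),"L2":(.503,-.379),"S1":(.435,-.123),"S2":(.412,-.287)}
def fit(P,r0,iters=4):
    "circle fit of top-rim points, radius known"
    c=P[:,:2].mean(0)
    f=lambda c:np.hypot(P[:,0]-c[0],P[:,1]-c[1])-r0
    return least_squares(f,c,loss='soft_l1',f_scale=.002).x
def locate(ps,name,g,rad=.055):
    out=[]
    H=.072 if name[0]=="L" else .058; r={"L":.032,"S":.026}[name[0]]
    if name=="L3": r=.022
    for p in ps:
        P=p.reshape(-1,3);P=P[np.isfinite(P[:,0])]
        k=(np.hypot(P[:,0]-g[0],P[:,1]-g[1])<rad)&(P[:,2]>H-.005)&(P[:,2]<H+.008)
        Q=P[k]
        if name=="L3": out.append(np.r_[Q[:,:2].mean(0),len(Q)])
        else: out.append(np.r_[fit(Q,r-.001),len(Q)])
    return np.round(out,4)
E
python3 - <<'E'
from h import *
ps=[cloud(dict(np.load(f"{n}0.npz"))) for n in("scene","side")]
for n,g in GUESS.items(): print(n,locate(ps,n,g).tolist())
# tray: rim points
P=np.concatenate([p.reshape(-1,3) for p in ps]);P=P[np.isfinite(P[:,0])]
k=(abs(P[:,0]-.54)<.13)&(abs(P[:,1]-.264)<.19)&(P[:,2]>.014)&(P[:,2]<.03)
print("tray",cv2.minAreaRect(P[k][:,:2].astype(np.float32)*1000))
k=(abs(P[:,0]-.7)<.1)&(abs(P[:,1]-.05)<.13)&(P[:,2]>.003)&(P[:,2]<.010)
print("spat",len(P[k]),np.round(P[k].min(0),3),np.round(P[k].max(0),3))
o=get_obs();Rm=R.from_euler('xyz',o["eef_rot"]).as_matrix()
for n,p in zip("sc si".split(),ps):
    t=(p.reshape(-1,3)-o["ee_pos"])@Rm;t=t[np.isfinite(t[:,0])]
    t=t[(abs(t[:,0])<.13)&(abs(t[:,1])<.13)]
    for a in np.arange(-.36,.03,.02):
        q=t[(t[:,2]>=a)&(t[:,2]<a+.02)]
        if len(q)>5: print(n,round(a,2),len(q),np.round(np.r_[q[:,:2].min(0),q[:,:2].max(0)],3))
E
```

```text
L3 [[0.6445, -0.0804, 101.0], [0.6422, -0.0859, 204.0]]
L1 [[0.5815, -0.2202, 65.0], [0.5795, -0.2225, 155.0]]
L2 [[0.5024, -0.3743, 56.0], [0.5012, -0.3778, 196.0]]
S1 [[0.4372, -0.1218, 57.0], [0.4351, -0.1248, 102.0]]
S2 [[0.4134, -0.2832, 41.0], [0.4107, -0.2867, 145.0]]
tray ((541.6026000976562, 264.1314697265625), (334.1724853515625, 209.71298217773438), 87.4140396118164)
spat 957 [ 0.6   -0.08   0.003] [0.8  0.18 0.01]
sc -0.36 50 [-0.018 -0.13   0.037 -0.115]
sc -0.34 449 [-0.041 -0.13   0.049 -0.073]
sc -0.32 617 [-0.055 -0.13   0.061 -0.029]
sc -0.3 1083 [-0.063 -0.13   0.06   0.028]
sc -0.28 863 [-0.065 -0.13   0.049  0.04 ]
sc -0.26 626 [-0.065 -0.12   0.049  0.043]
sc -0.24 287 [-0.063 -0.09   0.05   0.041]
sc -0.22 235 [-0.058 -0.031  0.038  0.036]
sc -0.2 175 [-0.038 -0.023  0.023  0.037]
sc -0.18 252 [-0.041 -0.041  0.029  0.04 ]
sc -0.16 103 [-0.035 -0.039  0.021  0.018]
sc -0.14 546 [-0.037 -0.088  0.033  0.091]
sc -0.12 546 [-0.038 -0.092  0.033  0.091]
sc -0.1 359 [-0.039 -0.081  0.032  0.084]
sc -0.08 42 [-0.02  -0.059  0.033  0.08 ]
sc -0.06 92 [-0.013 -0.059  0.011  0.062]
sc -0.04 102 [-0.014 -0.056  0.009  0.062]
sc -0.02 193 [-0.014 -0.061  0.1    0.081]
sc 0.0 101 [-0.014 -0.063  0.077  0.081]
sc 0.02 411 [0.019 0.008 0.107 0.105]
si -0.26 93 [-0.05  -0.129 -0.024 -0.078]
si -0.24 142 [-0.054 -0.13   0.033 -0.025]
si -0.22 105 [-0.056 -0.037  0.008  0.005]
si -0.2 183 [-0.035 -0.038  0.025  0.011]
si -0.18 305 [-0.039 -0.045  0.035  0.022]
si -0.16 152 [-0.035 -0.045  0.031  0.02 ]
si -0.14 354 [-0.035 -0.091  0.032  0.087]
si -0.12 386 [-0.035 -0.093  0.034  0.089]
si -0.1 325 [-0.036 -0.086  0.034  0.081]
si -0.08 59 [-0.033 -0.081  0.031  0.073]
si -0.06 97 [-0.011 -0.063  0.009  0.062]
si -0.04 98 [-0.011 -0.063  0.01   0.059]
si -0.02 132 [-0.012 -0.064  0.101  0.058]
si 0.0 122 [-0.013 -0.065  0.1    0.066]
si 0.02 289 [-0.005 -0.048  0.128  0.115]
```

```bash
cat >> h.py <<'E'
def pose(x,y,z,yaw=90,th=0,roll=0):
    "th: tilt deg from straight down, about the tool y; p(pitch below horizontal)=90-th"
    return np.array([x,y,z]),R.from_euler('z',yaw,degrees=True)*R.from_euler('x',180,degrees=True)*R.from_euler('y',th,degrees=True)*R.from_euler('z',roll,degrees=True)
def plan(targets,start=None):
    o=get_obs()
    p,r=(o["ee_pos"],R.from_euler('xyz',o["eef_rot"])) if start is None else start
    for t in targets:
        q,s=pose(*t)
        d=r.inv().apply(q-p)/.25;w=(r.inv()*s).as_rotvec()/(2*np.pi)
        n=max(np.linalg.norm(q-p)/.05,np.linalg.norm(w)*360/8.59)
        print(t,"->",np.round(np.r_[d,w],3).tolist(),"rows",round(n,1))
        p,r=q,s
def show():
    o=get_obs();print(round(o["time_s"],2),np.round(o["qpos"],2),np.round(o["ee_pos"],4),np.round(np.degrees(o["eef_rot"]),1),"F",np.round(o["force"],1),"gw",round(o["grip_width"],4),round(o["grip_force"],1))
E
python3 - <<'E'
from h import *
plan([(.127,.535,.36,np.degrees(2.908)),(.30,.38,.36,130),(.48,.20,.36,90),(.48,.15,.36,90,35),(.48,.15,.36,90,70)])
E
```

```text
(0.127, 0.535, 0.36, np.float64(166.6161268240434)) -> [0.002, -0.0, -0.544, -0.0, -0.0, -0.0] rows 2.7
(0.3, 0.38, 0.36, 130) -> [-0.817, -0.443, -0.0, 0.0, -0.0, 0.102] rows 4.6
(0.48, 0.2, 0.36, 90) -> [-1.014, 0.089, 0.0, 0.0, -0.0, 0.111] rows 5.1
(0.48, 0.15, 0.36, 90, 35) -> [-0.2, 0.0, 0.0, 0.0, 0.097, 0.0] rows 4.1
(0.48, 0.15, 0.36, 90, 70) -> [0.0, 0.0, 0.0, -0.0, 0.097, 0.0] rows 4.1
```

Emit:
play_rows --motion '[[[0, 0, -0.54, 0, 0, 0, 1], [0, 0, -0.54, 0, 0, 0, 1], [0, 0, -0.54, 0, 0, 0, 1], [0, 0, -0.54, 0, 0, 0, 1]]]' --grip_force 15

```text
time_s: 0.55
ee_pos: [0.1276, 0.5357, 0.3644]
eef_rot: [3.134, 0.0, 2.908]
force: [0.4, 0.4, -1.0]
grip_width: 0.0938
grip_force: 0.0
```

Emit:
play_rows --motion '[[[-0.82, -0.44, 0, 0, 0, 0.102, 1], [-0.82, -0.44, 0, 0, 0, 0.102, 1], [-0.82, -0.44, 0, 0, 0, 0.102, 1], [-0.82, -0.44, 0, 0, 0, 0.102, 1], [-0.82, -0.44, 0, 0, 0, 0.102, 1], [-0.82, -0.44, 0, 0, 0, 0.102, 1], [-0.82, -0.44, 0, 0, 0, 0.102, 1]]]'

```text
time_s: 1.25
ee_pos: [0.3015, 0.3803, 0.3587]
eef_rot: [-3.141, -0.0, 2.266]
force: [-0.5, 0.1, 0.7]
grip_width: 0.0944
grip_force: 0.0
```

Emit:
play_rows --motion '[[[-1, 0.09, 0, 0, 0, 0.111, 1], [-1, 0.09, 0, 0, 0, 0.111, 1], [-1, 0.09, 0, 0, 0, 0.111, 1], [-1, 0.09, 0, 0, 0, 0.111, 1], [-1, 0.09, 0, 0, 0, 0.111, 1], [-1, 0.09, 0, 0, 0, 0.111, 1], [-1, 0.09, 0, 0, 0, 0.111, 1]]]'

```text
time_s: 1.95
ee_pos: [0.4789, 0.2036, 0.3586]
eef_rot: [-3.14, 0.0, 1.57]
force: [-0.4, 0.3, -0.1]
grip_width: 0.094
grip_force: 0.0
```

Emit:
play_rows --motion '[[[-0.2, 0, 0, 0, 0.097, 0, 1], [-0.2, 0, 0, 0, 0.097, 0, 1], [-0.2, 0, 0, 0, 0.097, 0, 1], [-0.2, 0, 0, 0, 0.097, 0, 1], [-0.2, 0, 0, 0, 0.097, 0, 1], [-0.2, 0, 0, 0, 0.097, 0, 1], [-0.2, 0, 0, 0, 0.097, 0, 1], [-0.2, 0, 0, 0, 0.097, 0, 1]]]'

```text
time_s: 2.75
ee_pos: [0.4786, 0.1542, 0.3599]
eef_rot: [3.141, -0.608, 1.572]
force: [-0.8, -0.4, -1.3]
grip_width: 0.0941
grip_force: 0.0
```

```bash
python3 -c "
from h import *
show()"
```

```text
2.75 [-0.05  0.08  1.57  0.61  1.53 -0.09] [0.4786 0.1542 0.3599] [179.9 -34.8  90.1] F [-0.8 -0.4 -1.3] gw 0.0941 0.0
```

Run:
```python
from h import *
plan([(.60,0.03,.25),(.643,-.083,.15),(.643,-.083,.05),(.643,-.083,.15),(.60,.15,.15),(.5416,.364,.15),(.5416,.364,.054),(.5416,.364,.2)])
```

```text
(0.6, 0.03, 0.25) -> [-0.659, 0.485, 0.077, 0.0, -0.097, 0.0] rows 4.1
(0.643, -0.083, 0.15) -> [-0.452, 0.172, 0.4, 0.0, 0.0, 0.0] rows 3.1
(0.643, -0.083, 0.05) -> [0.0, -0.0, 0.4, 0.0, 0.0, 0.0] rows 2.0
(0.643, -0.083, 0.15) -> [0.0, 0.0, -0.4, 0.0, 0.0, 0.0] rows 2.0
(0.6, 0.15, 0.15) -> [0.932, -0.172, -0.0, 0.0, 0.0, 0.0] rows 4.7
(0.5416, 0.364, 0.15) -> [0.856, -0.234, -0.0, 0.0, 0.0, 0.0] rows 4.4
(0.5416, 0.364, 0.054) -> [0.0, -0.0, 0.384, 0.0, 0.0, 0.0] rows 1.9
(0.5416, 0.364, 0.2) -> [0.0, 0.0, -0.584, 0.0, 0.0, 0.0] rows 2.9
```

Emit:
play_rows --motion '[[[-0.66, 0.485, 0.077, 0, -0.097, 0, 1], [-0.66, 0.485, 0.077, 0, -0.097, 0, 1], [-0.66, 0.485, 0.077, 0, -0.097, 0, 1], [-0.66, 0.485, 0.077, 0, -0.097, 0, 1], [-0.66, 0.485, 0.077, 0, -0.097, 0, 1], [-0.66, 0.485, 0.077, 0, -0.097, 0, 1], [-0.66, 0.485, 0.077, 0, -0.097, 0, 1], [-0.66, 0.485, 0.077, 0, -0.097, 0, 1]]]'

```text
time_s: 3.55
ee_pos: [0.5997, 0.0292, 0.2509]
eef_rot: [3.139, -0.001, 1.57]
force: [-0.6, 0.0, 0.1]
grip_width: 0.0943
grip_force: 0.0
```

Emit:
play_rows --motion '[[[-0.452, 0.172, 0.4, 0, 0, 0, 1], [-0.452, 0.172, 0.4, 0, 0, 0, 1], [-0.452, 0.172, 0.4, 0, 0, 0, 1], [-0.452, 0.172, 0.4, 0, 0, 0, 1], [-0.452, 0.172, 0.4, 0, 0, 0, 1], [-0.452, 0.172, 0.4, 0, 0, 0, 1]]]'

```text
time_s: 4.15
ee_pos: [0.6431, -0.0835, 0.1512]
eef_rot: [3.139, -0.0, 1.57]
force: [0.5, -0.2, 0.0]
grip_width: 0.094
grip_force: 0.0
```

Run:
```python
from h import *
show()
o=get_obs();c=camera("wrist");T=wristT(o,c);p=cloud(c,T)
cv2.imwrite("pics/w1.png",c["frame"][:,:,::-1])
P=p.reshape(-1,3);k=(np.hypot(P[:,0]-.643,P[:,1]+.083)<.04)&(P[:,2]>.066)&(P[:,2]<.08)
print(k.sum(),P[k].mean(0),P[k].min(0),P[k].max(0))
```

```text
4.15 [-0.19  0.58  1.3   0.    1.26 -0.19] [ 0.6431 -0.0835  0.1512] [179.9  -0.   89.9] F [ 0.5 -0.2  0. ] gw 0.094 0.0
2919 [ 0.64327944 -0.08162165  0.0727854 ] [ 0.62113875 -0.10552916  0.0660355 ] [ 0.66557355 -0.06047571  0.07533585]
```

Emit:
play_rows --motion '[[[0, 0, 0.2, 0, 0, 0, 1], [0, 0, 0.4, 0, 0, 0, 1], [0, 0, 0.4, 0, 0, 0, 1], [0, 0, 0.4, 0, 0, 0, -1], [0, 0, 0.4, 0, 0, 0, -1], [0, 0, 0.4, 0, 0, 0, -1], [0, 0, 0.4, 0, 0, 0, -1], [0, 0, 0.4, 0, 0, 0, -1], [0, 0, 0.4, 0, 0, 0, -1], [0, 0, 0.4, 0, 0, 0, -1]]]' --grip_force 15

```text
time_s: 5.2
ee_pos: [0.643, -0.0844, 0.0498]
eef_rot: [3.141, 0.0, 1.569]
force: [-0.8, -0.5, 5.3]
grip_width: 0.0531
grip_force: 15.2
```

```bash
python3 -c "
from h import *
show()"
```

```text
5.2 [-0.19  0.69  1.37  0.    1.08 -0.19] [ 0.643  -0.0844  0.0498] [180.    0.   89.9] F [-0.8 -0.5  5.3] gw 0.0531 15.2
```

Emit:
play_rows --motion '[[[0, 0, -0.4, 0, 0, 0, -1], [0, 0, -0.4, 0, 0, 0, -1], [0, 0, -0.4, 0, 0, 0, -1], [0, 0, -0.4, 0, 0, 0, -1]]]'

```text
time_s: 5.6
ee_pos: [0.643, -0.0844, 0.15]
eef_rot: [3.14, 0.0, 1.569]
force: [-0.1, -0.5, -0.4]
grip_width: 0.0527
grip_force: 14.8
```

Emit:
play_rows --motion '[[[0.4, -0.08, 0, 0, 0, 0, -1], [0.93, -0.172, 0, 0, 0, 0, -1], [0.93, -0.172, 0, 0, 0, 0, -1], [0.93, -0.172, 0, 0, 0, 0, -1], [0.93, -0.172, 0, 0, 0, 0, -1], [0.93, -0.172, 0, 0, 0, 0, -1], [0.93, -0.172, 0, 0, 0, 0, -1], [0.93, -0.172, 0, 0, 0, 0, -1]]]'

```text
time_s: 6.4
ee_pos: [0.6001, 0.147, 0.1482]
eef_rot: [-3.14, 0.0, 1.568]
force: [0.5, 0.4, -0.3]
grip_width: 0.0526
grip_force: 14.8
```

Emit:
play_rows --motion '[[[0.4, -0.1, 0, 0, 0, 0, -1], [0.856, -0.234, 0, 0, 0, 0, -1], [0.856, -0.234, 0, 0, 0, 0, -1], [0.856, -0.234, 0, 0, 0, 0, -1], [0.856, -0.234, 0, 0, 0, 0, -1], [0.856, -0.234, 0, 0, 0, 0, -1], [0.856, -0.234, 0, 0, 0, 0, -1], [0.856, -0.234, 0, 0, 0, 0, -1]]]'

```text
time_s: 7.2
ee_pos: [0.5428, 0.3604, 0.149]
eef_rot: [-3.141, 0.0, 1.567]
force: [-0.4, -0.6, -0.0]
grip_width: 0.0528
grip_force: 14.8
```

Run:
```python
from h import *
show()
plan([(.5416,.364,.054)])
```

```text
7.2 [ 0.53  0.59  1.29 -0.    1.27  0.53] [0.5428 0.3604 0.149 ] [-180.     0.    89.8] F [-0.4 -0.6 -0. ] gw 0.0528 14.8
(0.5416, 0.364, 0.054) -> [0.014, -0.005, 0.38, -0.0, 0.0, -0.001] rows 1.9
```

Emit:
play_rows --motion '[[[0, 0, 0.2, 0, 0, 0, -1], [0, 0, 0.34, 0, 0, 0, -1], [0, 0, 0.384, 0, 0, 0, -1], [0, 0, 0.384, 0, 0, 0, -1], [0, 0, 0.384, 0, 0, 0, 1], [0, 0, 0.384, 0, 0, 0, 1], [0, 0, 0.384, 0, 0, 0, 1], [0, 0, 0.384, 0, 0, 0, 1], [0, 0, 0.384, 0, 0, 0, 1], [0, 0, 0.384, 0, 0, 0, 1]]]'

```text
time_s: 8.2
ee_pos: [0.5419, 0.3623, 0.0533]
eef_rot: [3.141, -0.0, 1.569]
force: [0.8, -0.1, -0.3]
grip_width: 0.0937
grip_force: 0.0
```

Run:
```python
from h import *
show()
```

```text
8.2 [ 0.53  0.7   1.35 -0.    1.09  0.53] [0.5419 0.3623 0.0533] [180.   -0.   89.9] F [ 0.8 -0.1 -0.3] gw 0.0937 0.0
```

```bash
cat > kin.py <<'E'
import numpy as np
from scipy.spatial.transform import Rotation as R
from scipy.optimize import least_squares
D=[([1.27,.3,1.522,0,1.321,-.067],[.127,.535,.224],[-3.14,0,2.908]),
([-.05,.08,1.57,.61,1.53,-.09],[.4786,.1542,.3599],np.radians([179.9,-34.8,90.1])),
([-.19,.58,1.3,0,1.26,-.19],[.6431,-.0835,.1512],np.radians([179.9,0,89.9])),
([-.19,.69,1.37,0,1.08,-.19],[.643,-.0844,.0498],np.radians([180,0,89.9])),
([.53,.59,1.29,0,1.27,.53],[.5428,.3604,.149],np.radians([180,0,89.8])),
([.53,.70,1.35,0,1.09,.53],[.5419,.3623,.0533],np.radians([180,0,89.9]))]
Rz=lambda a:R.from_euler('z',a);Ry=lambda a:R.from_euler('y',a)
def fk(q,P,s4=1,s6=1):
    d1,L2,L3,d6=P
    A=Rz(q[0])*Ry(q[1]);B=A*Ry(q[2]);W=np.array([0,0,d1])+A.apply([0,0,L2])+B.apply([0,0,L3])
    T=B*Rz(s4*q[3])*Ry(q[4])*Rz(s6*q[5])*Rz(np.pi/2)
    return W+T.apply([0,0,d6]),T
def res(P,s4,s6):
    e=[]
    for q,p,r in D:
        x,T=fk(q,P,s4,s6);e+=list(x-p)+list((T.inv()*R.from_euler('xyz',r)).as_rotvec()*.1)
    return np.array(e)
def best():
    return min((( (s:=least_squares(res,[.3,.35,.35,.28],args=(a,b))).cost,s.x,a,b) for a in(1,-1) for b in(1,-1)),key=lambda t:t[0])
LO=np.array([-3.03,-.79,.23,-1.04,0,-2.55]);HI=np.array([3.03,2.21,2.52,4.18,3.07,2.55])
def ik(p,T,P,a,b,q0):
    f=lambda q:(lambda xT:np.r_[xT[0]-p,(xT[1].inv()*T).as_rotvec()*.3])(fk(q,P,a,b))
    s=least_squares(f,np.clip(q0,LO+.01,HI-.01),bounds=(LO,HI));return s.x,np.abs(s.fun).max()
E
python3 - <<'E'
from kin import *
from h import pose
c,P,a,b=best();print(c,P,a,b,np.abs(res(P,a,b)).max())
q0=np.array([.3,.6,1.5,1.2,1.6,-.3])
for (x,y) in((.54,.25),(.5,.25),(.6,.25),(.54,.36)):
  for z,th in((.03,70),(.03,75),(.15,70),(.15,80),(.25,80),(.08,85),(.07,80)):
    for roll in(0,180,-180):
        g=q0.copy();g[5]+=np.radians(roll)*b
        q,e=ik(*pose(x,y,z,90,th,roll),P,a,b,g)
        print(x,y,z,th,roll,np.round(q,2),round(e,4)) if e<.003 else print(x,y,z,th,roll,"-",round(e,3))
E
```

```text
0.0037115148299677802 [0.25851912 0.39771777 0.44737936 0.30569438] 1 1 0.0382400776720002
0.54 0.25 0.03 70 0 [-0.07  0.87  1.71  1.32  1.31 -0.99] 0.0
0.54 0.25 0.03 70 180 [-0.07  0.87  1.71  1.32  1.31  2.15] 0.0
0.54 0.25 0.03 70 -180 - 0.219
0.54 0.25 0.03 75 0 [-0.08  0.93  1.69  1.37  1.39 -1.04] 0.0
0.54 0.25 0.03 75 180 [-0.08  0.93  1.69  1.37  1.39  2.1 ] 0.0
0.54 0.25 0.03 75 -180 - 0.234
0.54 0.25 0.15 70 0 [-0.07  0.63  1.76  1.28  1.36 -0.8 ] 0.0
0.54 0.25 0.15 70 180 [-0.07  0.63  1.76  1.28  1.36  2.35] 0.0
0.54 0.25 0.15 70 -180 - 0.18
0.54 0.25 0.15 80 0 [-0.09  0.73  1.74  1.39  1.49 -0.9 ] 0.0
0.54 0.25 0.15 80 180 [-0.09  0.73  1.74  1.39  1.49  2.24] 0.0
0.54 0.25 0.15 80 -180 - 0.204
0.54 0.25 0.25 80 0 [-0.09  0.55  1.75  1.38  1.53 -0.73] 0.0
0.54 0.25 0.25 80 180 [-0.09  0.55  1.75  1.38  1.53  2.42] 0.0
0.54 0.25 0.25 80 -180 - 0.167
0.54 0.25 0.08 85 0 [-0.1   0.94  1.69  1.44  1.55 -1.05] 0.0
0.54 0.25 0.08 85 180 [-0.1   0.94  1.69  1.44  1.55  2.09] 0.0
0.54 0.25 0.08 85 -180 - 0.242
0.54 0.25 0.07 80 0 [-0.09  0.9   1.7   1.4   1.47 -1.03] 0.0
0.54 0
[... 2596 characters left out ...]
.76] 0.0
0.54 0.36 0.15 70 180 [0.13 0.64 1.74 1.42 1.23 2.38] 0.0
0.54 0.36 0.15 70 -180 - 0.167
0.54 0.36 0.15 80 0 [ 0.11  0.73  1.74  1.55  1.37 -0.89] 0.0
0.54 0.36 0.15 80 180 [0.11 0.73 1.74 1.55 1.37 2.25] 0.0
0.54 0.36 0.15 80 -180 - 0.194
0.54 0.36 0.25 80 0 [ 0.11  0.55  1.74  1.51  1.37 -0.7 ] 0.0
0.54 0.36 0.25 80 180 [0.11 0.55 1.74 1.51 1.37 2.44] 0.0
0.54 0.36 0.25 80 -180 - 0.162
0.54 0.36 0.08 85 0 [ 0.1   0.94  1.69  1.62  1.44 -1.05] 0.0
0.54 0.36 0.08 85 180 [0.1  0.94 1.69 1.62 1.44 2.09] 0.0
0.54 0.36 0.08 85 -180 - 0.232
0.54 0.36 0.07 80 0 [ 0.11  0.9   1.7   1.57  1.37 -1.02] 0.0
0.54 0.36 0.07 80 180 [0.11 0.9  1.7  1.57 1.37 2.12] 0.0
0.54 0.36 0.07 80 -180 - 0.22
```

Run:
```python
from h import *
plan([(.542,.362,.17),(.57,.14,.2,55),(.581,-.08,.2,20),(.58,-.2215,.16,0)])
```

```text
(0.542, 0.362, 0.17) -> [-0.001, 0.0, -0.467, 0.0, -0.0, -0.0] rows 2.3
(0.57, 0.14, 0.2, 55) -> [-0.888, 0.112, -0.12, 0.0, -0.0, 0.097] rows 4.5
(0.581, -0.08, 0.2, 20) -> [-0.696, 0.541, 0.0, 0.0, -0.0, 0.097] rows 4.4
(0.58, -0.2215, 0.16, 0) -> [-0.197, 0.53, 0.16, 0.0, -0.0, 0.056] rows 2.9
```

Emit:
play_rows --motion '[[[0, 0, -0.2, 0, 0, 0, 1], [0, 0, -0.467, 0, 0, 0, 1], [0, 0, -0.467, 0, 0, 0, 1], [0, 0, -0.467, 0, 0, 0, 1]]]'

```text
time_s: 8.6
ee_pos: [0.5428, 0.3629, 0.1733]
eef_rot: [3.137, -0.003, 1.57]
force: [-1.2, -0.5, -0.2]
grip_width: 0.0938
grip_force: 0.0
```

Emit:
play_rows --motion '[[[-0.89, 0.112, -0.12, 0, 0, 0.097, 1], [-0.89, 0.112, -0.12, 0, 0, 0.097, 1], [-0.89, 0.112, -0.12, 0, 0, 0.097, 1], [-0.89, 0.112, -0.12, 0, 0, 0.097, 1], [-0.89, 0.112, -0.12, 0, 0, 0.097, 1], [-0.89, 0.112, -0.12, 0, 0, 0.097, 1], [-0.89, 0.112, -0.12, 0, 0, 0.097, 1], [-0.89, 0.112, -0.12, 0, 0, 0.097, 1]]]'

```text
time_s: 9.4
ee_pos: [0.5692, 0.1408, 0.1989]
eef_rot: [-3.14, 0.001, 0.962]
force: [-0.3, 0.7, 0.1]
grip_width: 0.0939
grip_force: 0.0
```

Emit:
play_rows --motion '[[[-0.696, 0.541, 0, 0, 0, 0.097, 1], [-0.696, 0.541, 0, 0, 0, 0.097, 1], [-0.696, 0.541, 0, 0, 0, 0.097, 1], [-0.696, 0.541, 0, 0, 0, 0.097, 1], [-0.696, 0.541, 0, 0, 0, 0.097, 1], [-0.696, 0.541, 0, 0, 0, 0.097, 1], [-0.696, 0.541, 0, 0, 0, 0.097, 1], [-0.696, 0.541, 0, 0, 0, 0.097, 1]]]'

```text
time_s: 10.2
ee_pos: [0.5807, -0.0786, 0.1997]
eef_rot: [-3.141, 0.0, 0.353]
force: [-1.3, 0.7, 0.4]
grip_width: 0.094
grip_force: 0.0
```

Emit:
play_rows --motion '[[[-0.197, 0.53, 0.16, 0, 0, 0.056, 1], [-0.197, 0.53, 0.16, 0, 0, 0.056, 1], [-0.197, 0.53, 0.16, 0, 0, 0.056, 1], [-0.197, 0.53, 0.16, 0, 0, 0.056, 1], [-0.197, 0.53, 0.16, 0, 0, 0.056, 1], [-0.197, 0.53, 0.16, 0, 0, 0.056, 1]]]'

```text
time_s: 10.8
ee_pos: [0.5804, -0.22, 0.1604]
eef_rot: [3.142, -0.001, 0.001]
force: [0.3, 0.4, 0.3]
grip_width: 0.0944
grip_force: 0.0
```

```bash
cat >> h.py <<'E'
def wlook(name,g,save=None,rad=.05):
    "rim centre of a mouth-up beaker from the wrist camera (mean of xy extremes and fit)"
    o=get_obs();c=camera("wrist");p=cloud(c,wristT(o,c));P=p.reshape(-1,3)
    H,r=(.072,.031) if name[0]=="L" else (.058,.025)
    k=(np.hypot(P[:,0]-g[0],P[:,1]-g[1])<rad)&(abs(P[:,2]-H)<.005);Q=P[k]
    if save: cv2.imwrite(save,c["frame"][:,:,::-1])
    print(name,"n",len(Q),"fit",np.round(fit(Q,r),4) if len(Q)>5 else None,"min",np.round(Q.min(0),3),"max",np.round(Q.max(0),3))
E
python3 - <<'E'
from h import *
show();wlook("L1",(.58,-.2215),"pics/w2.png")
E
```

```text
10.8 [-0.42  0.51  1.38  0.    1.25  1.15] [ 0.5804 -0.22    0.1604] [ 1.8e+02 -0.0e+00  1.0e-01] F [0.3 0.4 0.3] gw 0.0944 0.0
L1 n 1447 fit [ 0.5808 -0.2217] min [ 0.547 -0.254  0.067] max [ 0.613 -0.189  0.075]
```

Emit:
play_rows --motion '[[[0, 0.007, 0.2, 0, 0, 0, 1], [0, 0.007, 0.35, 0, 0, 0, 1], [0, 0.007, 0.433, 0, 0, 0, 1], [0, 0.007, 0.433, 0, 0, 0, 1], [0, 0.007, 0.433, 0, 0, 0, -1], [0, 0.007, 0.433, 0, 0, 0, -1], [0, 0.007, 0.433, 0, 0, 0, -1], [0, 0.007, 0.433, 0, 0, 0, -1], [0, 0.007, 0.433, 0, 0, 0, -1], [0, 0.007, 0.433, 0, 0, 0, -1]]]'

```text
time_s: 11.85
ee_pos: [0.5802, -0.2235, 0.0524]
eef_rot: [3.141, -0.001, -0.001]
force: [0.0, 2.1, 5.5]
grip_width: 0.0614
grip_force: 15.0
```

Emit:
play_rows --motion '[[[0, 0, -0.2, 0, 0, 0, -1], [0, 0, -0.4, 0, 0, 0, -1], [0, 0, -0.4, 0, 0, 0, -1], [0, 0, -0.4, 0, 0, 0, -1]]]'

```text
time_s: 12.25
ee_pos: [0.58, -0.2236, 0.1525]
eef_rot: [3.141, -0.002, -0.001]
force: [-0.8, -0.8, -1.0]
grip_width: 0.0612
grip_force: 15.0
```

Run:
```python
from h import *
show()
plan([(.58,-.05,.16,35),(.5416,.18,.16,75),(.5416,.25,.12,90),(.5416,.25,.055),(.5416,.25,.16),(.5416,.13,.16,90,40),(.5416,.13,.10,90,75),(.5416,.17,.03,90,75),(.5416,.25,.03,90,75)])
```

```text
12.25 [-0.43  0.52  1.38 -0.    1.24  1.15] [ 0.58   -0.2236  0.1525] [ 1.8e+02 -1.0e-01 -1.0e-01] F [-0.8 -0.8 -1. ] gw 0.0612 15.0
(0.58, -0.05, 0.16, 35) -> [-0.001, -0.695, -0.031, 0.0, -0.0, -0.097] rows 4.1
(0.5416, 0.18, 0.16, 75) -> [0.402, -0.842, -0.0, -0.0, 0.0, -0.111] rows 4.7
(0.5416, 0.25, 0.12, 90) -> [0.27, -0.072, 0.16, -0.0, 0.0, -0.042] rows 1.7
(0.5416, 0.25, 0.055) -> [0.0, -0.0, 0.26, 0.0, 0.0, 0.0] rows 1.3
(0.5416, 0.25, 0.16) -> [0.0, 0.0, -0.42, 0.0, 0.0, 0.0] rows 2.1
(0.5416, 0.13, 0.16, 90, 40) -> [-0.48, 0.0, 0.0, 0.0, 0.111, 0.0] rows 4.7
(0.5416, 0.13, 0.1, 90, 75) -> [-0.154, -0.0, 0.184, -0.0, 0.097, 0.0] rows 4.1
(0.5416, 0.17, 0.03, 90, 75) -> [-0.229, -0.0, 0.227, 0.0, 0.0, 0.0] rows 1.6
(0.5416, 0.25, 0.03, 90, 75) -> [0.083, -0.0, 0.309, 0.0, 0.0, 0.0] rows 1.6
```

Emit:
play_rows --motion '[[[0, -0.35, -0.031, 0, 0, -0.05, -1], [0, -0.695, -0.031, 0, 0, -0.097, -1], [0, -0.695, -0.031, 0, 0, -0.097, -1], [0, -0.695, -0.031, 0, 0, -0.097, -1], [0, -0.695, -0.031, 0, 0, -0.097, -1], [0, -0.695, -0.031, 0, 0, -0.097, -1], [0, -0.695, -0.031, 0, 0, -0.097, -1]]]' --grip_force 20

```text
time_s: 12.95
ee_pos: [0.5798, -0.0508, 0.1586]
eef_rot: [-3.141, 0.001, 0.605]
force: [-1.0, -0.0, -1.2]
grip_width: 0.0613
grip_force: 20.0
```

Emit:
play_rows --motion '[[[0.2, -0.42, 0, 0, 0, -0.055, -1], [0.402, -0.842, 0, 0, 0, -0.111, -1], [0.402, -0.842, 0, 0, 0, -0.111, -1], [0.402, -0.842, 0, 0, 0, -0.111, -1], [0.402, -0.842, 0, 0, 0, -0.111, -1], [0.402, -0.842, 0, 0, 0, -0.111, -1], [0.402, -0.842, 0, 0, 0, -0.111, -1], [0.402, -0.842, 0, 0, 0, -0.111, -1]]]'

```text
time_s: 13.75
ee_pos: [0.5427, 0.1789, 0.1592]
eef_rot: [-3.141, 0.0, 1.302]
force: [0.5, -0.5, -0.7]
grip_width: 0.0611
grip_force: 20.0
```

Emit:
play_rows --motion '[[[0.27, -0.072, 0.16, 0, 0, -0.042, -1], [0.27, -0.072, 0.16, 0, 0, -0.042, -1], [0.27, -0.072, 0.16, 0, 0, -0.042, -1], [0.27, -0.072, 0.16, 0, 0, -0.042, -1], [0.27, -0.072, 0.16, 0, 0, -0.042, -1]]]'

```text
time_s: 14.25
ee_pos: [0.5433, 0.2489, 0.1201]
eef_rot: [3.141, -0.0, 1.566]
force: [0.4, 0.2, -0.2]
grip_width: 0.0611
grip_force: 20.0
```

Run:
```python
from h import *
show()
plan([(.5416,.25,.056)])
```

```text
14.25 [ 0.37  0.5   1.49 -0.    1.15  0.37] [0.5433 0.2489 0.1201] [180.   -0.   89.7] F [ 0.4  0.2 -0.2] gw 0.0611 20.0
(0.5416, 0.25, 0.056) -> [0.004, -0.007, 0.256, 0.0, -0.0, -0.001] rows 1.3
```

Emit:
play_rows --motion '[[[0.004, -0.007, 0.15, 0, 0, 0, -1], [0.004, -0.007, 0.24, 0, 0, 0, -1], [0.004, -0.007, 0.256, 0, 0, 0, -1], [0.004, -0.007, 0.256, 0, 0, 0, -1], [0.004, -0.007, 0.256, 0, 0, 0, 1], [0.004, -0.007, 0.256, 0, 0, 0, 1], [0.004, -0.007, 0.256, 0, 0, 0, 1], [0.004, -0.007, 0.256, 0, 0, 0, 1], [0.004, -0.007, 0.256, 0, 0, 0, 1]]]'

```text
time_s: 15.15
ee_pos: [0.5409, 0.2513, 0.0556]
eef_rot: [3.141, -0.0, 1.569]
force: [-0.8, -0.4, 0.3]
grip_width: 0.0934
grip_force: 0.0
```

Emit:
play_rows --motion '[[[0, 0, -0.2, 0, 0, 0, 1], [0, 0, -0.42, 0, 0, 0, 1], [0, 0, -0.46, 0, 0, 0, 1], [0, 0, -0.46, 0, 0, 0, 1], [0, 0, -0.46, 0, 0, 0, 1]]]'

```text
time_s: 15.65
ee_pos: [0.5404, 0.2511, 0.1691]
eef_rot: [-3.14, 0.001, 1.57]
force: [-0.4, -0.1, -0.3]
grip_width: 0.0942
grip_force: 0.0
```

Run:
```python
from h import *
show();wlook("L1",(.543,.25))
p,r=pose(.5416,.25,.03,90,75);b=p-r.apply([0,0,.12])
plan([(.5416,.10,.19,90,40),(.5416,.10,.12,90,75),(*b,90,75),(.5416,.25,.03,90,75)])
```

```text
15.65 [ 0.37  0.45  1.45 -0.    1.25  0.37] [0.5404 0.2511 0.1691] [-179.9    0.    89.9] F [-0.4 -0.1 -0.3] gw 0.0942 0.0
L1 n 1559 fit [0.5411 0.2509] min [0.509 0.217 0.067] max [0.574 0.283 0.077]
(0.5416, 0.1, 0.19, 90, 40) -> [-0.604, 0.006, -0.085, -0.0, 0.111, -0.0] rows 4.7
(0.5416, 0.1, 0.12, 90, 75) -> [-0.18, -0.0, 0.214, -0.0, 0.097, 0.0] rows 4.1
(np.float64(0.5416), np.float64(0.1340889008453118), np.float64(0.06105828541230248), 90, 75) -> [-0.192, -0.0, 0.193, 0.0, 0.0, 0.0] rows 1.4
(0.5416, 0.25, 0.03, 90, 75) -> [0.0, -0.0, 0.48, 0.0, 0.0, 0.0] rows 2.4
```

Emit:
play_rows --motion '[[[-0.6, 0.006, -0.085, 0, 0.111, 0, 1], [-0.6, 0.006, -0.085, 0, 0.111, 0, 1], [-0.6, 0.006, -0.085, 0, 0.111, 0, 1], [-0.6, 0.006, -0.085, 0, 0.111, 0, 1], [-0.6, 0.006, -0.085, 0, 0.111, 0, 1], [-0.6, 0.006, -0.085, 0, 0.111, 0, 1], [-0.6, 0.006, -0.085, 0, 0.111, 0, 1], [-0.6, 0.006, -0.085, 0, 0.111, 0, 1]]]'

```text
time_s: 16.5
ee_pos: [0.5421, 0.1021, 0.1915]
eef_rot: [-3.141, -0.695, 1.571]
force: [-0.3, 0.5, 0.1]
grip_width: 0.0941
grip_force: 0.0
```

Emit:
play_rows --motion '[[[-0.18, 0, 0.214, 0, 0.097, 0, 1], [-0.18, 0, 0.214, 0, 0.097, 0, 1], [-0.18, 0, 0.214, 0, 0.097, 0, 1], [-0.18, 0, 0.214, 0, 0.097, 0, 1], [-0.18, 0, 0.214, 0, 0.097, 0, 1], [-0.18, 0, 0.214, 0, 0.097, 0, 1], [-0.18, 0, 0.214, 0, 0.097, 0, 1], [-0.18, 0, 0.214, 0, 0.097, 0, 1]]]'

```text
time_s: 17.3
ee_pos: [0.5424, 0.1017, 0.123]
eef_rot: [3.133, -1.304, 1.58]
force: [0.4, 0.2, -0.4]
grip_width: 0.0938
grip_force: 0.0
```

Run:
```python
from h import *
show()
p,r=pose(.541,.251,.03,90,75);b=p-r.apply([0,0,.12])
plan([(*b,90,75),(.541,.251,.03,90,75)])
c=camera("side");cv2.imwrite("pics/s1.png",c["frame"][:,:,::-1])
o=get_obs();Rm=R.from_euler('xyz',o["eef_rot"]).as_matrix()
t=(cloud(c).reshape(-1,3)-o["ee_pos"])@Rm;w=cloud(c).reshape(-1,3)
k=(t[:,2]<-.05)&(t[:,2]>-.4)&(abs(t[:,0])<.12)&(abs(t[:,1])<.11)&(w[:,2]>.03)
for a in np.arange(-.38,-.05,.03):
    q=k&(t[:,2]>=a)&(t[:,2]<a+.03)
    if q.sum()>3: print(round(a,2),q.sum(),np.round(np.r_[t[q,:2].min(0),t[q,:2].max(0)],3),round(w[q,2].min(),3))
```

```text
17.3 [-0.32  0.72  1.66  1.16  1.59 -0.86] [0.5424 0.1017 0.123 ] [179.5 -74.7  90.5] F [ 0.4  0.2 -0.4] gw 0.0938 0.0
(np.float64(0.541), np.float64(0.1350889008453118), np.float64(0.06105828541230248), 90, 75) -> [-0.204, -0.006, 0.194, 0.0, 0.001, 0.0] rows 1.4
(0.541, 0.251, 0.03, 90, 75) -> [0.0, -0.0, 0.48, 0.0, 0.0, 0.0] rows 2.4
-0.32 1011 [-0.042 -0.11   0.12   0.046] 0.158
-0.29 2055 [-0.053 -0.11   0.12   0.062] 0.144
-0.26 348 [-0.004 -0.072  0.113  0.066] 0.182
-0.23 180 [-0.008 -0.057  0.108  0.041] 0.168
-0.2 34 [-0.12  -0.11   0.002 -0.03 ] 0.053
-0.17 11 [-0.034 -0.039 -0.023 -0.027] 0.134
-0.14 317 [-0.033  0.028  0.035  0.088] 0.123
-0.11 169 [-0.015  0.019  0.035  0.085] 0.134
-0.08 14 [-0.008  0.047  0.03   0.072] 0.129
```

View pics/s1.png

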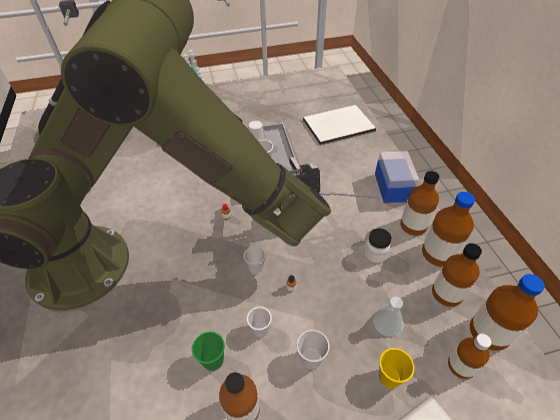

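Emit:
play_rows --motion '[[[-0.204, -0.006, 0.194, 0, 0.001, 0, 1], [-0.204, -0.006, 0.194, 0, 0.001, 0, 1], [-0.204, -0.006, 0.194, 0, 0.001, 0, 1], [-0.204, -0.006, 0.194, 0, 0.001, 0, 1]]]'

```text
time_s: 17.75
ee_pos: [0.5411, 0.1346, 0.0609]
eef_rot: [3.138, -1.312, 1.574]
force: [0.1, -0.0, -0.1]
grip_width: 0.0941
grip_force: 0.0
```

Emit:
play_rows --motion '[[[0, 0, 0.12, 0, 0, 0, 1], [0, 0, 0.24, 0, 0, 0, 1], [0, 0, 0.36, 0, 0, 0, 1], [0, 0, 0.48, 0, 0, 0, 1], [0, 0, 0.48, 0, 0, 0, 1]]]'

```text
time_s: 18.25
ee_pos: [0.5407, 0.2528, 0.0304]
eef_rot: [3.136, -1.313, 1.578]
force: [0.2, -0.6, 0.8]
grip_width: 0.0935
grip_force: 0.0
```

Run:
```python
from h import *
show()
plan([(.541,.251,.03,90,75),(.541,.251,.14,90,75)])
```

```text
18.25 [-0.05  0.88  1.68  1.38  1.38 -0.98] [0.5407 0.2528 0.0304] [179.7 -75.2  90.4] F [ 0.2 -0.6  0.8] gw 0.0935 0.0
(0.541, 0.251, 0.03, 90, 75) -> [-0.003, 0.001, -0.006, -0.0, -0.001, 0.0] rows 0.0
(0.541, 0.251, 0.14, 90, 75) -> [0.425, 0.0, -0.114, 0.0, 0.0, 0.0] rows 2.2
```

Clear. Grip, lift, and roll in three 60° parts.

Emit:
play_rows --motion '[[[0, 0, 0, 0, 0, 0, -1], [0, 0, 0, 0, 0, 0, -1], [0, 0, 0, 0, 0, 0, -1], [0, 0, 0, 0, 0, 0, -1], [0, 0, 0, 0, 0, 0, -1], [0, 0, 0, 0, 0, 0, -1], [0, 0, 0, 0, 0, 0, -1]]]' --grip_force 20

```text
time_s: 18.95
ee_pos: [0.541, 0.2506, 0.0295]
eef_rot: [3.141, -1.313, 1.57]
force: [-0.5, -1.0, 0.8]
grip_width: 0.0506
grip_force: 19.7
```

Emit:
play_rows --motion '[[[0.2, 0, -0.05, 0, 0, 0, -1], [0.425, 0, -0.114, 0, 0, 0, -1], [0.425, 0, -0.114, 0, 0, 0, -1], [0.425, 0, -0.114, 0, 0, 0, -1], [0.425, 0, -0.114, 0, 0, 0, -1]]]'

```text
time_s: 19.45
ee_pos: [0.5404, 0.2503, 0.1382]
eef_rot: [-3.137, -1.313, 1.565]
force: [-1.0, -0.2, -1.1]
grip_width: 0.0507
grip_force: 19.8
```

Emit:
play_rows --motion '[[[0, 0, 0, 0, 0, 0.167, -1], [0, 0, 0, 0, 0, 0.167, -1], [0, 0, 0, 0, 0, 0.167, -1], [0, 0, 0, 0, 0, 0.167, -1], [0, 0, 0, 0, 0, 0.167, -1], [0, 0, 0, 0, 0, 0.167, -1], [0, 0, 0, 0, 0, 0.167, -1], [0, 0, 0, 0, 0, 0.167, -1]]]'

```text
time_s: 20.25
ee_pos: [0.5404, 0.2503, 0.1374]
eef_rot: [-1.865, -0.497, 0.143]
force: [-0.9, 0.5, 0.2]
grip_width: 0.0512
grip_force: 19.8
```

Emit:
play_rows --motion '[[[0, 0, 0, 0, 0, 0.167, -1], [0, 0, 0, 0, 0, 0.167, -1], [0, 0, 0, 0, 0, 0.167, -1], [0, 0, 0, 0, 0, 0.167, -1], [0, 0, 0, 0, 0, 0.167, -1], [0, 0, 0, 0, 0, 0.167, -1], [0, 0, 0, 0, 0, 0.167, -1], [0, 0, 0, 0, 0, 0.167, -1]]]'

```text
time_s: 21.05
ee_pos: [0.5406, 0.2503, 0.1382]
eef_rot: [-1.867, 0.509, -0.148]
force: [0.1, 0.1, -0.1]
grip_width: 0.0507
grip_force: 19.8
```

Emit:
play_rows --motion '[[[0, 0, 0, 0, 0, 0.167, -1], [0, 0, 0, 0, 0, 0.167, -1], [0, 0, 0, 0, 0, 0.167, -1], [0, 0, 0, 0, 0, 0.167, -1], [0, 0, 0, 0, 0, 0.167, -1], [0, 0, 0, 0, 0, 0.167, -1], [0, 0, 0, 0, 0, 0.167, -1], [0, 0, 0, 0, 0, 0.167, -1]]]'

```text
time_s: 21.85
ee_pos: [0.5407, 0.2502, 0.1386]
eef_rot: [3.13, 1.313, -1.584]
force: [-0.1, 0.7, -0.2]
grip_width: 0.0512
grip_force: 19.8
```

Run:
```python
from h import *
show()
plan([(.541,.24,.10,90,84,180),(.541,.24,.06,90,84,180)])
c=camera("scene");cv2.imwrite("pics/c1.png",c["frame"][150:400,200:500,::-1].repeat(2,0).repeat(2,1))
```

```text
21.85 [-0.05  0.66  1.72  1.35  1.42  2.34] [0.5407 0.2502 0.1386] [179.4  75.2 -90.7] F [-0.1  0.7 -0.2] gw 0.0512 19.8
(0.541, 0.24, 0.1, 90, 84, 180) -> [0.16, -0.002, -0.0, -0.0, -0.024, -0.001] rows 1.0
(0.541, 0.24, 0.06, 90, 84, 180) -> [0.159, 0.0, 0.017, 0.0, 0.0, 0.0] rows 0.8
```

View pics/c1.png

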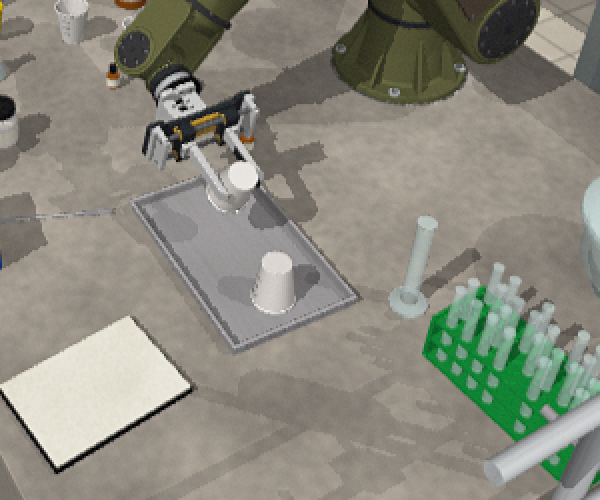

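Emit:
play_rows --motion '[[[0.16, 0, 0.06, 0, -0.024, 0, -1], [0.16, 0, 0.06, 0, -0.024, 0, -1], [0.16, 0, 0.06, 0, -0.024, 0, -1], [0.16, 0, 0.06, 0, -0.024, 0, -1]]]'

```text
time_s: 22.3
ee_pos: [0.542, 0.2545, 0.1009]
eef_rot: [-3.107, 1.462, -1.539]
force: [-0.0, -0.3, 0.9]
grip_width: 0.051
grip_force: 19.8
```

Run:
```python
from h import *
show()
plan([(.541,.26,.062,90,84,180),(.541,.26,.059,90,84,180)])
```

```text
22.3 [-0.06  0.81  1.7   1.46  1.52  2.2 ] [0.542  0.2545 0.1009] [-178.    83.7  -88.2] F [-0.  -0.3  0.9] gw 0.051 19.8
(0.541, 0.26, 0.062, 90, 84, 180) -> [0.152, 0.005, 0.039, -0.0, -0.001, 0.001] rows 0.8
(0.541, 0.26, 0.059, 90, 84, 180) -> [0.012, 0.0, 0.001, 0.0, 0.0, 0.0] rows 0.1
```

Emit:
play_rows --motion '[[[0.08, 0.005, 0.02, 0, 0, 0, -1], [0.152, 0.005, 0.039, 0, 0, 0, -1], [0.164, 0.005, 0.039, 0, 0, 0, -1], [0.164, 0.005, 0.039, 0, 0, 0, -1], [0.164, 0.005, 0.039, 0, 0, 0, -1]]]'

```text
time_s: 22.8
ee_pos: [0.5401, 0.2597, 0.0579]
eef_rot: [3.133, 1.463, -1.582]
force: [0.1, 0.2, -0.2]
grip_width: 0.0507
grip_force: 19.8
```

Run:
```python
from h import *
show()
```

```text
22.8 [-0.05  0.9   1.67  1.47  1.51  2.14] [0.5401 0.2597 0.0579] [179.5  83.8 -90.7] F [ 0.1  0.2 -0.2] gw 0.0507 19.8
```

Emit:
play_rows --motion '[[[0.012, 0, 0, 0, 0, 0, -1], [0.012, 0, 0, 0, 0, 0, -1], [0.012, 0, 0, 0, 0, 0, 1], [0.012, 0, 0, 0, 0, 0, 1], [0.012, 0, 0, 0, 0, 0, 1], [0.012, 0, 0, 0, 0, 0, 1], [0.012, 0, 0, 0, 0, 0, 1], [0.012, 0, 0, 0, 0, 0, 1], [0.012, 0, 0, 0, 0, 0, 1]]]'

```text
time_s: 23.7
ee_pos: [0.5391, 0.2596, 0.052]
eef_rot: [3.083, 1.464, -1.632]
force: [0.1, 0.5, -0.2]
grip_width: 0.0939
grip_force: 0.0
```

Emit:
play_rows --motion '[[[-0.02, 0, -0.1, 0, 0, 0, 1], [-0.05, 0, -0.25, 0, 0, 0, 1], [-0.1, 0, -0.4, 0, 0, 0, 1], [-0.15, 0, -0.56, 0, 0, 0, 1], [-0.15, 0, -0.56, 0, 0, 0, 1], [-0.15, 0, -0.56, 0, 0, 0, 1]]]'

```text
time_s: 24.3
ee_pos: [0.5392, 0.124, 0.1043]
eef_rot: [3.088, 1.464, -1.628]
force: [-0.4, 0.7, -0.1]
grip_width: 0.0942
grip_force: 0.0
```

```bash
cat >> h.py <<'E'
def tops(box=(.44,.64,.11,.42),zmin=.045,cams=("scene",)):
    "tops of mouth-down beakers on the tray: clusters of high points"
    for n in cams:
        c=camera(n);P=cloud(c).reshape(-1,3)
        k=(P[:,0]>box[0])&(P[:,0]<box[1])&(P[:,1]>box[2])&(P[:,1]<box[3])&(P[:,2]>zmin)&(P[:,2]<.14);Q=P[k]
        g=np.zeros((110,110),np.uint8);ij=((Q[:,:2]-[box[0],box[2]])/.003).astype(int);g[ij[:,0],ij[:,1]]=1
        g=cv2.morphologyEx(g,cv2.MORPH_CLOSE,np.ones((3,3)))
        m,l=cv2.connectedComponents(g)
        for i in range(1,m):
            q=Q[l[ij[:,0],ij[:,1]]==i]
            if len(q)<30: continue
            t=np.percentile(q[:,2],95);s=q[q[:,2]>t-.005]
            print(n,len(q),"top z",round(t,4),"n",len(s),"xy",np.round(s[:,:2].mean(0),4),"mid",np.round((s[:,:2].min(0)+s[:,:2].max(0))/2,4),"ext",np.round(np.ptp(s[:,:2],axis=0),3))
    return c
E
python3 - <<'E'
from h import *
show()
c=tops();cv2.imwrite("pics/c2.png",c["frame"][150:400,200:500,::-1].repeat(2,0).repeat(2,1))
E
```

```text
24.3 [-0.3   0.82  1.66  1.27  1.66  2.2 ] [0.5392 0.124  0.1043] [176.9  83.9 -93.3] F [-0.4  0.7 -0.1] gw 0.0942 0.0
scene 57 top z 0.1174 n 25 xy [0.4885 0.1244] mid [0.4879 0.1274] ext [0.015 0.033]
scene 265 top z 0.0785 n 107 xy [0.5405 0.2431] mid [0.5403 0.2437] ext [0.045 0.046]
scene 296 top z 0.0785 n 113 xy [0.5448 0.3646] mid [0.5446 0.3635] ext [0.044 0.045]
scene 67 top z 0.1157 n 29 xy [0.5936 0.1263] mid [0.5933 0.1286] ext [0.012 0.035]
```

View pics/c2.png

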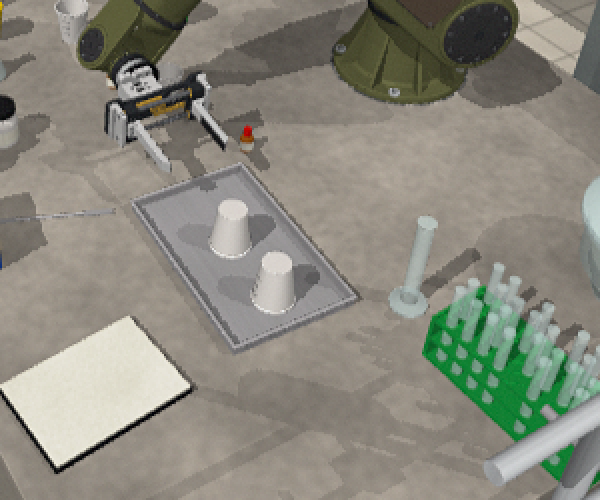

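Run:
```python
from h import *
from kin import best,ik
_,P,a,b=best()
p0,r0=pose(.539,.15,.22,90,84,180)
o=get_obs();q=o["qpos"]
for yaw in (0,):
    p1,r1=pose(.54,.2434,.17,yaw)
    w=(r0.inv()*r1).as_rotvec();print(yaw,"ang",np.degrees(np.linalg.norm(w)))
    qq=q
    for f in np.linspace(0,1,6):
        qq,e=ik(p0+(p1-p0)*f,r0*R.from_rotvec(w*f),P,a,b,qq);print(np.round(qq,2),round(e,4), "tool z",np.round((r0*R.from_rotvec(w*f)).apply([0,0,1]),2))
plan([(.539,.15,.22,90,84,180)])
for n in(1/2,1.0): print(np.round(w*n/(2*np.pi),3))
d=r0.inv().apply(p1-p0)/.25;print(d)
```

```text
0 ang 116.59850574030656
[-0.28  0.67  1.69  1.3   1.69  2.32] 0.0 tool z [ 0.    0.99 -0.1 ]
[-0.19  0.66  1.53  1.06  1.66  2.23] 0.0 tool z [-0.19  0.92 -0.35]
[-0.07  0.62  1.41  0.82  1.61  2.13] 0.0 tool z [-0.3   0.75 -0.59]
[0.08 0.57 1.36 0.56 1.53 2.05] 0.0 tool z [-0.3   0.51 -0.81]
[0.24 0.5  1.38 0.3  1.4  2.  ] 0.0 tool z [-0.19  0.25 -0.95]
[0.42 0.44 1.46 0.   1.25 1.99] 0.0 tool z [-0. -0. -1.]
(0.539, 0.15, 0.22, 90, 84, 180) -> [-0.472, 0.003, 0.05, -0.0, -0.0, -0.001] rows 2.4
[-0.09  0.09 -0.1 ]
[-0.18  0.18 -0.2 ]
[ 0.15985255 -0.004       0.39245907]
```

Emit:
play_rows --motion '[[[-0.472, 0, 0.05, 0, 0, 0, 1], [-0.472, 0, 0.05, 0, 0, 0, 1], [-0.472, 0, 0.05, 0, 0, 0, 1], [-0.472, 0, 0.05, 0, 0, 0, 1]]]'

```text
time_s: 24.75
ee_pos: [0.5397, 0.1512, 0.2222]
eef_rot: [3.117, 1.463, -1.596]
force: [-0.9, -0.2, -0.3]
grip_width: 0.0939
grip_force: 0.0
```

Emit:
play_rows --motion '[[[0.04, 0, 0.1, -0.09, 0.09, -0.1, 1], [0.08, 0, 0.2, -0.09, 0.09, -0.1, 1], [0.08, 0, 0.2, -0.09, 0.09, -0.1, 1], [0.08, 0, 0.2, -0.09, 0.09, -0.1, 1], [0.08, 0, 0.2, -0.09, 0.09, -0.1, 1], [0.08, 0, 0.2, -0.09, 0.09, -0.1, 1], [0.08, 0, 0.2, -0.09, 0.09, -0.1, 1], [0.08, 0, 0.2, -0.09, 0.09, -0.1, 1], [0.08, 0, 0.2, -0.09, 0.09, -0.1, 1]]]'

```text
time_s: 25.65
ee_pos: [0.5391, 0.1976, 0.1936]
eef_rot: [-2.734, 0.699, -0.521]
force: [-0.1, 0.5, 0.0]
grip_width: 0.0944
grip_force: 0.0
```

Run:
```python
from h import *
show()
plan([(.54,.2434,.19,0)])
```

```text
25.65 [0.   0.55 1.42 0.69 1.59 2.1 ] [0.5391 0.1976 0.1936] [-156.7   40.   -29.9] F [-0.1  0.5  0. ] gw 0.0944 0.0
(0.54, 0.2434, 0.19, 0) -> [-0.058, -0.121, 0.126, -0.09, 0.091, -0.101] rows 6.8
```

Emit:
play_rows --motion '[[[-0.058, -0.121, 0.126, -0.09, 0.091, -0.101, 1], [-0.058, -0.121, 0.126, -0.09, 0.091, -0.101, 1], [-0.058, -0.121, 0.126, -0.09, 0.091, -0.101, 1], [-0.058, -0.121, 0.126, -0.09, 0.091, -0.101, 1], [-0.058, -0.121, 0.126, -0.09, 0.091, -0.101, 1], [-0.058, -0.121, 0.126, -0.09, 0.091, -0.101, 1], [-0.058, -0.121, 0.126, -0.09, 0.091, -0.101, 1], [-0.058, -0.121, 0.126, -0.09, 0.091, -0.101, 1], [-0.058, -0.121, 0.126, -0.09, 0.091, -0.101, 1]]]'

```text
time_s: 26.55
ee_pos: [0.5401, 0.2427, 0.1901]
eef_rot: [3.141, 0.004, -0.002]
force: [1.1, -0.1, 0.2]
grip_width: 0.0939
grip_force: 0.0
```

```bash
cat >> h.py <<'E'
def wtops(pts,zt,rad=.04):
    o=get_obs();c=camera("wrist");P=cloud(c,wristT(o,c)).reshape(-1,3)
    for g in pts:
        Q=P[(np.hypot(P[:,0]-g[0],P[:,1]-g[1])<rad)&(P[:,2]>zt-.005)&(P[:,2]<zt+.006)]
        print(len(Q),"mean",np.round(Q.mean(0),4),"mid",np.round((Q.min(0)+Q.max(0))[:2]/2,4),"ext",np.round(np.ptp(Q,axis=0),3))
E
python3 - <<'E'
from h import *
show();wtops([(.54,.2434),(.543,.363)],.075)
E
```

```text
26.55 [0.36 0.42 1.43 0.   1.29 1.93] [0.5401 0.2427 0.1901] [ 1.8e+02  2.0e-01 -1.0e-01] F [ 1.1 -0.1  0.2] gw 0.0939 0.0
2227 mean [0.5396 0.2409 0.0758] mid [0.5387 0.2404] ext [0.044 0.044 0.008]
2324 mean [0.5439 0.3601 0.0757] mid [0.5432 0.3608] ext [0.044 0.044 0.008]
```

Emit:
play_rows --motion '[[[-0.008, 0.003, 0.2, 0, 0, 0, 1], [-0.008, 0.003, 0.4, 0, 0, 0, 1], [-0.008, 0.003, 0.5, 0, 0, 0, 1], [-0.008, 0.003, 0.54, 0, 0, 0, 1], [-0.008, 0.003, 0.54, 0, 0, 0, 1], [-0.008, 0.003, 0.54, 0, 0, 0, -1], [-0.008, 0.003, 0.54, 0, 0, 0, -1], [-0.008, 0.003, 0.54, 0, 0, 0, -1], [-0.008, 0.003, 0.54, 0, 0, 0, -1], [-0.008, 0.003, 0.54, 0, 0, 0, -1]]]'

```text
time_s: 27.6
ee_pos: [0.539, 0.2419, 0.0568]
eef_rot: [3.14, -0.002, 0.001]
force: [0.1, -0.0, -0.5]
grip_width: 0.0576
grip_force: 0.0
```

Emit:
play_rows --motion '[[[0, 0, 0, 0, 0, 0, -1], [0, 0, -0.2, 0, 0, 0, -1], [0, 0, -0.4, 0, 0, 0, -1], [0, 0, -0.44, 0, 0, 0, -1], [0, 0, -0.44, 0, 0, 0, -1], [0, 0, -0.44, 0, 0, 0, -1]]]'

```text
time_s: 28.2
ee_pos: [0.5382, 0.2418, 0.1648]
eef_rot: [3.139, 0.001, 0.001]
force: [-0.2, -0.4, -1.0]
grip_width: 0.0518
grip_force: 19.8
```

Run:
```python
from h import *
show();plan([(.542,.362,.165,0),(.542,.362,.075,0)])
```

```text
28.2 [ 0.36  0.44  1.47 -0.    1.23  1.93] [0.5382 0.2418 0.1648] [1.798e+02 0.000e+00 1.000e-01] F [-0.2 -0.4 -1. ] gw 0.0518 19.8
(0.542, 0.362, 0.165, 0) -> [0.016, -0.481, -0.002, 0.0, 0.0, 0.0] rows 2.4
(0.542, 0.362, 0.075, 0) -> [0.0, -0.0, 0.36, 0.0, 0.0, 0.0] rows 1.8
```

Emit:
play_rows --motion '[[[0.008, -0.24, 0, 0, 0, 0, -1], [0.016, -0.48, 0, 0, 0, 0, -1], [0.016, -0.48, 0, 0, 0, 0, -1], [0.016, -0.48, 0, 0, 0, 0, -1], [0.016, -0.48, 0, 0, 0, 0, -1], [0.016, -0.48, 0, 0, 0, 0, -1]]]'

```text
time_s: 28.8
ee_pos: [0.5426, 0.3608, 0.1652]
eef_rot: [3.139, 0.0, -0.0]
force: [0.2, -0.6, -0.6]
grip_width: 0.0515
grip_force: 19.8
```

Emit:
play_rows --motion '[[[0, 0, 0.15, 0, 0, 0, -1], [0, 0, 0.28, 0, 0, 0, -1], [0, 0, 0.34, 0, 0, 0, -1], [0, 0, 0.36, 0, 0, 0, -1], [0, 0, 0.36, 0, 0, 0, -1]]]'

```text
time_s: 29.3
ee_pos: [0.5432, 0.3614, 0.0768]
eef_rot: [3.14, -0.001, 0.0]
force: [-0.3, 0.9, -0.3]
grip_width: 0.0517
grip_force: 19.8
```

Run:
```python
from h import *
show()
```

```text
29.3 [ 0.53  0.67  1.34 -0.    1.14  2.1 ] [0.5432 0.3614 0.0768] [ 1.799e+02 -1.000e-01  0.000e+00] F [-0.3  0.9 -0.3] gw 0.0517 19.8
```

Emit:
play_rows --motion '[[[0, 0, 0.01, 0, 0, 0, -1], [0, 0, 0.01, 0, 0, 0, -1], [0, 0, 0.01, 0, 0, 0, 1], [0, 0, 0.01, 0, 0, 0, 1], [0, 0, 0.01, 0, 0, 0, 1], [0, 0, 0.01, 0, 0, 0, 1], [0, 0, 0.01, 0, 0, 0, 1]]]'

```text
time_s: 30.0
ee_pos: [0.5427, 0.3618, 0.0735]
eef_rot: [3.139, -0.001, 0.001]
force: [-0.6, -0.2, -0.0]
grip_width: 0.0882
grip_force: 0.0
```

Emit:
play_rows --motion '[[[0, 0, -0.2, 0, 0, 0, 1], [0, 0, -0.4, 0, 0, 0, 1], [0, 0, -0.52, 0, 0, 0, 1], [0, 0, -0.52, 0, 0, 0, 1], [0, 0, -0.52, 0, 0, 0, 1]]]'

```text
time_s: 30.5
ee_pos: [0.5425, 0.3621, 0.2034]
eef_rot: [3.14, -0.001, 0.001]
force: [0.3, -0.0, -0.6]
grip_width: 0.094
grip_force: 0.0
```

Run:
```python
from h import *
show();wtops([(.543,.361)],.093);wtops([(.543,.361)],.075)
ps=[cloud(camera(n)) for n in("scene","side")]
for n in("L2","S1","S2"):
    try: print(n,locate(ps,n,GUESS[n]).tolist())
    except Exception as e: print(n,e)
plan([(.55,.12,.22,0),(.53,-.12,.22,0),(.51,-.30,.22,-10),(.502,-.376,.17,-10)])
```

```text
30.5 [ 0.53  0.55  1.22 -0.    1.37  2.1 ] [0.5425 0.3621 0.2034] [ 1.799e+02 -1.000e-01  1.000e-01] F [ 0.3 -0.  -0.6] gw 0.094 0.0
2346 mean [0.5444 0.3613 0.0946] mid [0.5432 0.361 ] ext [0.045 0.045 0.009]
268 mean [0.5611 0.3622 0.0756] mid [0.5544 0.361 ] ext [0.028 0.05  0.011]
L2 [[0.5026, -0.3747, 59.0], [0.5011, -0.3777, 199.0]]
S1 [[0.4366, -0.1212, 51.0], [0.4353, -0.1249, 103.0]]
S2 [[0.4141, -0.2826, 45.0], [0.4107, -0.2868, 145.0]]
(0.55, 0.12, 0.22, 0) -> [0.03, 0.968, -0.069, 0.001, 0.0, 0.0] rows 4.9
(0.53, -0.12, 0.22, 0) -> [-0.08, 0.96, 0.0, 0.0, 0.0, 0.0] rows 4.8
(0.51, -0.3, 0.22, -10) -> [-0.08, 0.72, 0.0, 0.0, -0.0, 0.028] rows 3.6
(0.502, -0.376, 0.17, -10) -> [0.021, 0.305, 0.2, 0.0, 0.0, 0.0] rows 1.8
```

Emit:
play_rows --motion '[[[0.03, 0.968, -0.069, 0, 0, 0, 1], [0.03, 0.968, -0.069, 0, 0, 0, 1], [0.03, 0.968, -0.069, 0, 0, 0, 1], [0.03, 0.968, -0.069, 0, 0, 0, 1], [0.03, 0.968, -0.069, 0, 0, 0, 1], [0.03, 0.968, -0.069, 0, 0, 0, 1], [0.03, 0.968, -0.069, 0, 0, 0, 1]]]'

```text
time_s: 31.4
ee_pos: [0.5503, 0.1196, 0.2208]
eef_rot: [3.14, -0.0, -0.001]
force: [-0.5, 0.1, -0.5]
grip_width: 0.0939
grip_force: 0.0
```

Emit:
play_rows --motion '[[[-0.08, 0.96, 0, 0, 0, 0, 1], [-0.08, 0.96, 0, 0, 0, 0, 1], [-0.08, 0.96, 0, 0, 0, 0, 1], [-0.08, 0.96, 0, 0, 0, 0, 1], [-0.08, 0.96, 0, 0, 0, 0, 1], [-0.08, 0.96, 0, 0, 0, 0, 1], [-0.08, 0.96, 0, 0, 0, 0, 1]]]'

```text
time_s: 32.1
ee_pos: [0.5308, -0.1191, 0.2212]
eef_rot: [3.14, -0.0, 0.001]
force: [0.1, 0.4, 0.4]
grip_width: 0.094
grip_force: 0.0
```

Emit:
play_rows --motion '[[[-0.112, 1, 0.1, 0, 0, 0, 1], [-0.112, 1, 0.2, 0, 0, 0, 1], [-0.112, 1, 0.2, 0, 0, 0, 1], [-0.112, 1, 0.2, 0, 0, 0, 1], [-0.112, 1, 0.2, 0, 0, 0, 1], [-0.112, 1, 0.2, 0, 0, 0, 1], [-0.112, 1, 0.2, 0, 0, 0, 1], [-0.112, 1, 0.2, 0, 0, 0, 1]]]'

```text
time_s: 32.9
ee_pos: [0.504, -0.368, 0.1724]
eef_rot: [3.14, -0.001, 0.003]
force: [0.1, -0.4, 1.1]
grip_width: 0.0937
grip_force: 0.0
```

Run:
```python
from h import *
show();wlook("L2",(.502,-.376))
plan([(.502,-.376,.053,0)])
```

```text
32.9 [-0.69  0.51  1.36 -0.    1.28  0.88] [ 0.504  -0.368   0.1724] [ 1.799e+02 -1.000e-01  2.000e-01] F [ 0.1 -0.4  1.1] gw 0.0937 0.0
L2 n 1307 fit [ 0.5024 -0.377 ] min [ 0.469 -0.41   0.067] max [ 0.534 -0.344  0.075]
(0.502, -0.376, 0.053, 0) -> [-0.009, 0.031, 0.479, 0.0, -0.0, 0.001] rows 2.4
```

Emit:
play_rows --motion '[[[-0.007, 0.034, 0.2, 0, 0, 0, 1], [-0.007, 0.034, 0.38, 0, 0, 0, 1], [-0.007, 0.034, 0.478, 0, 0, 0, 1], [-0.007, 0.034, 0.478, 0, 0, 0, 1], [-0.007, 0.034, 0.478, 0, 0, 0, -1], [-0.007, 0.034, 0.478, 0, 0, 0, -1], [-0.007, 0.034, 0.478, 0, 0, 0, -1], [-0.007, 0.034, 0.478, 0, 0, 0, -1], [-0.007, 0.034, 0.478, 0, 0, 0, -1], [-0.007, 0.034, 0.478, 0, 0, 0, -1]]]'

```text
time_s: 33.95
ee_pos: [0.5016, -0.3789, 0.0537]
eef_rot: [3.139, -0.002, 0.001]
force: [-0.6, 1.6, 6.9]
grip_width: 0.0609
grip_force: 20.0
```

Emit:
play_rows --motion '[[[0, 0, -0.2, 0, 0, 0, -1], [0, 0, -0.4, 0, 0, 0, -1], [0, 0, -0.44, 0, 0, 0, -1], [0, 0, -0.44, 0, 0, 0, -1]]]'

```text
time_s: 34.35
ee_pos: [0.5016, -0.379, 0.1648]
eef_rot: [3.137, -0.004, 0.001]
force: [0.3, 0.0, -1.6]
grip_width: 0.0604
grip_force: 20.0
```

Run:
```python
from h import *
show()
plan([(.53,-.15,.165,35),(.545,.08,.165,70),(.541,.25,.12,90)])
```

```text
34.35 [-0.7   0.52  1.35 -0.    1.26  0.87] [ 0.5016 -0.379   0.1648] [ 1.797e+02 -2.000e-01  1.000e-01] F [ 0.3  0.  -1.6] gw 0.0604 20.0
(0.53, -0.15, 0.165, 35) -> [0.114, -0.916, -0.005, 0.001, -0.0, -0.097] rows 4.6
(0.545, 0.08, 0.165, 70) -> [0.577, -0.719, -0.0, -0.0, 0.0, -0.097] rows 4.6
(0.541, 0.25, 0.12, 90) -> [0.634, -0.248, 0.18, 0.0, 0.0, -0.056] rows 3.5
```

Emit:
play_rows --motion '[[[0.055, -0.45, 0, 0, 0, -0.05, -1], [0.114, -0.916, -0.005, 0, 0, -0.097, -1], [0.114, -0.916, -0.005, 0, 0, -0.097, -1], [0.114, -0.916, -0.005, 0, 0, -0.097, -1], [0.114, -0.916, -0.005, 0, 0, -0.097, -1], [0.114, -0.916, -0.005, 0, 0, -0.097, -1], [0.114, -0.916, -0.005, 0, 0, -0.097, -1], [0.114, -0.916, -0.005, 0, 0, -0.097, -1]]]'

```text
time_s: 35.15
ee_pos: [0.529, -0.1503, 0.1626]
eef_rot: [3.14, 0.001, 0.609]
force: [0.1, -0.3, -0.6]
grip_width: 0.0605
grip_force: 20.0
```

Emit:
play_rows --motion '[[[0.577, -0.719, 0, 0, 0, -0.097, -1], [0.577, -0.719, 0, 0, 0, -0.097, -1], [0.577, -0.719, 0, 0, 0, -0.097, -1], [0.577, -0.719, 0, 0, 0, -0.097, -1], [0.577, -0.719, 0, 0, 0, -0.097, -1], [0.577, -0.719, 0, 0, 0, -0.097, -1], [0.577, -0.719, 0, 0, 0, -0.097, -1]]]'

```text
time_s: 35.85
ee_pos: [0.5446, 0.0797, 0.1626]
eef_rot: [3.141, 0.002, 1.219]
force: [-0.3, -0.0, -0.4]
grip_width: 0.0607
grip_force: 20.0
```

Emit:
play_rows --motion '[[[0.634, -0.248, 0.18, 0, 0, -0.056, -1], [0.634, -0.248, 0.18, 0, 0, -0.056, -1], [0.634, -0.248, 0.18, 0, 0, -0.056, -1], [0.634, -0.248, 0.18, 0, 0, -0.056, -1], [0.634, -0.248, 0.18, 0, 0, -0.056, -1], [0.634, -0.248, 0.18, 0, 0, -0.056, -1], [0.634, -0.248, 0.18, 0, 0, -0.056, -1]]]'

```text
time_s: 36.55
ee_pos: [0.5416, 0.2486, 0.1182]
eef_rot: [3.14, 0.002, 1.569]
force: [0.4, 0.3, -1.2]
grip_width: 0.0607
grip_force: 20.0
```

Run:
```python
from h import *
show()
plan([(.541,.25,.057),(.541,.25,.172),(.541,.10,.19,90,40),(.541,.10,.12,90,75)])
```

```text
36.55 [ 0.37  0.5   1.5  -0.    1.14  0.37] [0.5416 0.2486 0.1182] [1.799e+02 1.000e-01 8.990e+01] F [ 0.4  0.3 -1.2] gw 0.0607 20.0
(0.541, 0.25, 0.057) -> [0.006, -0.003, 0.245, 0.0, 0.0, -0.0] rows 1.2
(0.541, 0.25, 0.172) -> [0.0, 0.0, -0.46, 0.0, 0.0, 0.0] rows 2.3
(0.541, 0.1, 0.19, 90, 40) -> [-0.6, 0.0, -0.072, 0.0, 0.111, 0.0] rows 4.7
(0.541, 0.1, 0.12, 90, 75) -> [-0.18, -0.0, 0.214, -0.0, 0.097, 0.0] rows 4.1
```

Emit:
play_rows --motion '[[[0.006, -0.003, 0.15, 0, 0, 0, -1], [0.006, -0.003, 0.23, 0, 0, 0, -1], [0.006, -0.003, 0.246, 0, 0, 0, -1], [0.006, -0.003, 0.246, 0, 0, 0, -1], [0.006, -0.003, 0.246, 0, 0, 0, 1], [0.006, -0.003, 0.246, 0, 0, 0, 1], [0.006, -0.003, 0.246, 0, 0, 0, 1], [0.006, -0.003, 0.246, 0, 0, 0, 1], [0.006, -0.003, 0.246, 0, 0, 0, 1]]]'

```text
time_s: 37.45
ee_pos: [0.5403, 0.252, 0.0565]
eef_rot: [3.14, 0.002, 1.572]
force: [-0.3, 0.3, -0.2]
grip_width: 0.0933
grip_force: 0.0
```

Emit:
play_rows --motion '[[[0, 0, -0.2, 0, 0, 0, 1], [0, 0, -0.42, 0, 0, 0, 1], [0, 0, -0.46, 0, 0, 0, 1], [0, 0, -0.46, 0, 0, 0, 1], [0, 0, -0.46, 0, 0, 0, 1]]]'

```text
time_s: 37.95
ee_pos: [0.5397, 0.252, 0.1704]
eef_rot: [3.141, 0.002, 1.572]
force: [0.3, -0.2, -0.9]
grip_width: 0.094
grip_force: 0.0
```

Run:
```python
from h import *
show();wlook("L2",(.542,.25))
```

```text
37.95 [ 0.38  0.45  1.45 -0.    1.25  0.38] [0.5397 0.252  0.1704] [1.80e+02 1.00e-01 9.01e+01] F [ 0.3 -0.2 -0.9] gw 0.094 0.0
L2 n 1537 fit [0.541  0.2514] min [0.509 0.218 0.067] max [0.573 0.283 0.077]
```

Emit:
play_rows --motion '[[[-0.6, 0, -0.072, 0, 0.111, 0, 1], [-0.6, 0, -0.072, 0, 0.111, 0, 1], [-0.6, 0, -0.072, 0, 0.111, 0, 1], [-0.6, 0, -0.072, 0, 0.111, 0, 1], [-0.6, 0, -0.072, 0, 0.111, 0, 1], [-0.6, 0, -0.072, 0, 0.111, 0, 1], [-0.6, 0, -0.072, 0, 0.111, 0, 1], [-0.6, 0, -0.072, 0, 0.111, 0, 1]]]'

```text
time_s: 38.8
ee_pos: [0.5401, 0.103, 0.1895]
eef_rot: [3.14, -0.693, 1.574]
force: [-0.3, 0.5, -0.5]
grip_width: 0.0941
grip_force: 0.0
```

Emit:
play_rows --motion '[[[-0.18, 0, 0.214, 0, 0.097, 0, 1], [-0.18, 0, 0.214, 0, 0.097, 0, 1], [-0.18, 0, 0.214, 0, 0.097, 0, 1], [-0.18, 0, 0.214, 0, 0.097, 0, 1], [-0.18, 0, 0.214, 0, 0.097, 0, 1], [-0.18, 0, 0.214, 0, 0.097, 0, 1], [-0.18, 0, 0.214, 0, 0.097, 0, 1], [-0.18, 0, 0.214, 0, 0.097, 0, 1]]]'

```text
time_s: 39.6
ee_pos: [0.5405, 0.1025, 0.1209]
eef_rot: [3.129, -1.302, 1.586]
force: [0.8, -0.7, 0.2]
grip_width: 0.0942
grip_force: 0.0
```

Run:
```python
from h import *
show()
p,r=pose(.541,.251,.03,90,75);b=p-r.apply([0,0,.12])
plan([(*b,90,75),(.541,.251,.03,90,75)])
```

```text
39.6 [-0.32  0.72  1.66  1.16  1.59 -0.86] [0.5405 0.1025 0.1209] [179.3 -74.6  90.9] F [ 0.8 -0.7  0.2] gw 0.0942 0.0
(np.float64(0.541), np.float64(0.1350889008453118), np.float64(0.06105828541230248), 90, 75) -> [-0.196, 0.001, 0.19, -0.0, 0.001, 0.001] rows 1.4
(0.541, 0.251, 0.03, 90, 75) -> [0.0, -0.0, 0.48, 0.0, 0.0, 0.0] rows 2.4
```

Emit:
play_rows --motion '[[[-0.196, 0.001, 0.19, 0, 0.001, 0.001, 1], [-0.196, 0.001, 0.19, 0, 0.001, 0.001, 1], [-0.196, 0.001, 0.19, 0, 0.001, 0.001, 1], [-0.196, 0.001, 0.19, 0, 0.001, 0.001, 1]]]'

```text
time_s: 40.0
ee_pos: [0.5409, 0.1348, 0.0611]
eef_rot: [-3.128, -1.31, 1.558]
force: [-0.0, 0.8, -0.0]
grip_width: 0.094
grip_force: 0.0
```

Emit:
play_rows --motion '[[[0, 0, 0.12, 0, 0, 0, 1], [0, 0, 0.24, 0, 0, 0, 1], [0, 0, 0.36, 0, 0, 0, 1], [0, 0, 0.48, 0, 0, 0, 1], [0, 0, 0.48, 0, 0, 0, 1]]]'

```text
time_s: 40.5
ee_pos: [0.5402, 0.2529, 0.0302]
eef_rot: [-3.128, -1.311, 1.56]
force: [0.9, 0.6, 0.5]
grip_width: 0.094
grip_force: 0.0
```

Emit:
play_rows --motion '[[[0, 0, 0, 0, 0, 0, -1], [0, 0, 0, 0, 0, 0, -1], [0, 0, 0, 0, 0, 0, -1], [0, 0, 0, 0, 0, 0, -1], [0, 0, 0, 0, 0, 0, -1], [0, 0, 0, 0, 0, 0, -1], [0, 0, 0, 0, 0, 0, -1]]]' --grip_force 20

```text
time_s: 41.2
ee_pos: [0.5406, 0.2507, 0.0293]
eef_rot: [-3.123, -1.311, 1.552]
force: [0.2, -0.9, 1.8]
grip_width: 0.0512
grip_force: 19.7
```

Emit:
play_rows --motion '[[[0.2, 0, -0.05, 0, 0, 0, -1], [0.425, 0, -0.114, 0, 0, 0, -1], [0.425, 0, -0.114, 0, 0, 0, -1], [0.425, 0, -0.114, 0, 0, 0, -1], [0.425, 0, -0.114, 0, 0, 0, -1]]]'

```text
time_s: 41.7
ee_pos: [0.5406, 0.2505, 0.138]
eef_rot: [-3.117, -1.311, 1.547]
force: [0.7, -0.9, -1.0]
grip_width: 0.0507
grip_force: 19.8
```

Emit:
play_rows --motion '[[[0, 0, 0, 0, 0, 0.167, -1], [0, 0, 0, 0, 0, 0.167, -1], [0, 0, 0, 0, 0, 0.167, -1], [0, 0, 0, 0, 0, 0.167, -1], [0, 0, 0, 0, 0, 0.167, -1], [0, 0, 0, 0, 0, 0.167, -1], [0, 0, 0, 0, 0, 0.167, -1], [0, 0, 0, 0, 0, 0.167, -1]]]'

```text
time_s: 42.5
ee_pos: [0.5405, 0.2506, 0.1372]
eef_rot: [-1.867, -0.492, 0.144]
force: [0.4, 0.3, -0.5]
grip_width: 0.0505
grip_force: 19.8
```

Emit:
play_rows --motion '[[[0, 0, 0, 0, 0, 0.167, -1], [0, 0, 0, 0, 0, 0.167, -1], [0, 0, 0, 0, 0, 0.167, -1], [0, 0, 0, 0, 0, 0.167, -1], [0, 0, 0, 0, 0, 0.167, -1], [0, 0, 0, 0, 0, 0.167, -1], [0, 0, 0, 0, 0, 0.167, -1], [0, 0, 0, 0, 0, 0.167, -1]]]'

```text
time_s: 43.3
ee_pos: [0.5407, 0.2506, 0.138]
eef_rot: [-1.87, 0.513, -0.149]
force: [-0.8, 0.2, -1.0]
grip_width: 0.0506
grip_force: 19.8
```

Emit:
play_rows --motion '[[[0, 0, 0, 0, 0, 0.167, -1], [0, 0, 0, 0, 0, 0.167, -1], [0, 0, 0, 0, 0, 0.167, -1], [0, 0, 0, 0, 0, 0.167, -1], [0, 0, 0, 0, 0, 0.167, -1], [0, 0, 0, 0, 0, 0.167, -1], [0, 0, 0, 0, 0, 0.167, -1], [0, 0, 0, 0, 0, 0.167, -1]]]'

```text
time_s: 44.1
ee_pos: [0.5408, 0.2506, 0.1384]
eef_rot: [3.111, 1.311, -1.602]
force: [0.1, -0.3, -0.2]
grip_width: 0.0507
grip_force: 19.8
```

Run:
```python
from h import *
show()
plan([(.541,.26,.10,90,84,180),(.541,.26,.055,90,84,180)])
```

```text
44.1 [-0.05  0.66  1.72  1.35  1.42  2.35] [0.5408 0.2506 0.1384] [178.2  75.1 -91.8] F [ 0.1 -0.3 -0.2] gw 0.0507 19.8
(0.541, 0.26, 0.1, 90, 84, 180) -> [0.139, -0.002, 0.076, 0.0, -0.025, -0.001] rows 1.0
(0.541, 0.26, 0.055, 90, 84, 180) -> [0.179, 0.0, 0.019, 0.0, 0.0, 0.0] rows 0.9
```

Same place and release as before, then raise and swing back to vertical.

Emit:
play_rows --motion '[[[0.139, -0.002, 0.076, 0, -0.025, -0.001, -1], [0.139, -0.002, 0.076, 0, -0.025, -0.001, -1], [0.139, -0.002, 0.076, 0, -0.025, -0.001, -1], [0.139, -0.002, 0.076, 0, -0.025, -0.001, -1]]]'

```text
time_s: 44.5
ee_pos: [0.5423, 0.2598, 0.1044]
eef_rot: [-3.098, 1.466, -1.528]
force: [0.4, 0.8, 0.3]
grip_width: 0.051
grip_force: 19.8
```

Emit:
play_rows --motion '[[[0.09, 0, 0.01, 0, 0, 0, -1], [0.17, 0, 0.019, 0, 0, 0, -1], [0.182, 0, 0.019, 0, 0, 0, -1], [0.182, 0, 0.019, 0, 0, 0, -1], [0.182, 0, 0.019, 0, 0, 0, 1], [0.182, 0, 0.019, 0, 0, 0, 1], [0.182, 0, 0.019, 0, 0, 0, 1], [0.182, 0, 0.019, 0, 0, 0, 1], [0.182, 0, 0.019, 0, 0, 0, 1], [0.182, 0, 0.019, 0, 0, 0, 1]]]'

```text
time_s: 45.5
ee_pos: [0.5409, 0.2601, 0.0549]
eef_rot: [3.093, 1.468, -1.62]
force: [0.3, -0.6, 0.5]
grip_width: 0.093
grip_force: 0.0
```

Emit:
play_rows --motion '[[[-0.02, 0, -0.1, 0, 0, 0, 1], [-0.05, 0, -0.25, 0, 0, 0, 1], [-0.1, 0, -0.4, 0, 0, 0, 1], [-0.15, 0, -0.56, 0, 0, 0, 1], [-0.15, 0, -0.56, 0, 0, 0, 1]]]'

```text
time_s: 46.0
ee_pos: [0.5424, 0.1209, 0.1083]
eef_rot: [3.128, 1.467, -1.59]
force: [0.3, -0.5, 0.2]
grip_width: 0.0942
grip_force: 0.0
```

Run:
```python
from h import *
show();tops();plan([(.539,.15,.22,90,84,180)])
```

```text
46.0 [-0.3   0.82  1.65  1.27  1.67  2.21] [0.5424 0.1209 0.1083] [179.2  84.1 -91.1] F [ 0.3 -0.5  0.2] gw 0.0942 0.0
scene 51 top z 0.122 n 17 xy [0.491  0.1227] mid [0.4919 0.1246] ext [0.012 0.027]
scene 414 top z 0.0965 n 144 xy [0.5452 0.3639] mid [0.5445 0.363 ] ext [0.044 0.045]
scene 260 top z 0.0786 n 106 xy [0.5457 0.242 ] mid [0.5454 0.2428] ext [0.041 0.046]
scene 59 top z 0.1215 n 15 xy [0.5981 0.1214] mid [0.5981 0.1239] ext [0.009 0.024]
(0.539, 0.15, 0.22, 90, 84, 180) -> [-0.46, 0.013, 0.061, -0.001, 0.0, -0.001] rows 2.3
```

Emit:
play_rows --motion '[[[-0.46, 0.013, 0.061, 0, 0, 0, 1], [-0.46, 0.013, 0.061, 0, 0, 0, 1], [-0.46, 0.013, 0.061, 0, 0, 0, 1], [-0.46, 0.013, 0.061, 0, 0, 0, 1]]]'

```text
time_s: 46.45
ee_pos: [0.5382, 0.153, 0.2209]
eef_rot: [3.124, 1.468, -1.587]
force: [0.8, 0.3, -0.7]
grip_width: 0.0944
grip_force: 0.0
```

Emit:
play_rows --motion '[[[0.04, 0, 0.1, -0.09, 0.09, -0.1, 1], [0.08, 0, 0.2, -0.09, 0.09, -0.1, 1], [0.08, 0, 0.2, -0.09, 0.09, -0.1, 1], [0.08, 0, 0.2, -0.09, 0.09, -0.1, 1], [0.08, 0, 0.2, -0.09, 0.09, -0.1, 1], [0.08, 0, 0.2, -0.09, 0.09, -0.1, 1], [0.08, 0, 0.2, -0.09, 0.09, -0.1, 1], [0.08, 0, 0.2, -0.09, 0.09, -0.1, 1], [0.08, 0, 0.2, -0.09, 0.09, -0.1, 1]]]'

```text
time_s: 47.35
ee_pos: [0.5377, 0.1997, 0.1928]
eef_rot: [-2.729, 0.7, -0.516]
force: [0.0, 0.0, 0.2]
grip_width: 0.094
grip_force: 0.0
```

Run:
```python
from h import *
show()
plan([(.543,.242,.19,0)])
```

```text
47.35 [0.   0.55 1.42 0.7  1.58 2.1 ] [0.5377 0.1997 0.1928] [-156.4   40.1  -29.6] F [0.  0.  0.2] gw 0.094 0.0
(0.543, 0.242, 0.19, 0) -> [-0.042, -0.124, 0.11, -0.09, 0.092, -0.101] rows 6.8
```

Emit:
play_rows --motion '[[[-0.042, -0.124, 0.11, -0.09, 0.092, -0.101, 1], [-0.042, -0.124, 0.11, -0.09, 0.092, -0.101, 1], [-0.042, -0.124, 0.11, -0.09, 0.092, -0.101, 1], [-0.042, -0.124, 0.11, -0.09, 0.092, -0.101, 1], [-0.042, -0.124, 0.11, -0.09, 0.092, -0.101, 1], [-0.042, -0.124, 0.11, -0.09, 0.092, -0.101, 1], [-0.042, -0.124, 0.11, -0.09, 0.092, -0.101, 1], [-0.042, -0.124, 0.11, -0.09, 0.092, -0.101, 1], [-0.042, -0.124, 0.11, -0.09, 0.092, -0.101, 1]]]'

```text
time_s: 48.25
ee_pos: [0.543, 0.2414, 0.19]
eef_rot: [-3.14, -0.003, -0.002]
force: [0.3, -0.1, -0.7]
grip_width: 0.094
grip_force: 0.0
```

Run:
```python
from h import *
show();wtops([(.544,.242)],.075);wtops([(.543,.363)],.093);plan([(.543,.242,.055,0)])
```

```text
48.25 [0.36 0.42 1.43 0.   1.28 1.93] [0.543  0.2414 0.19  ] [-1.799e+02 -2.000e-01 -1.000e-01] F [ 0.3 -0.1 -0.7] gw 0.094 0.0
2236 mean [0.5452 0.24   0.0758] mid [0.544  0.2395] ext [0.045 0.044 0.008]
2658 mean [0.5443 0.3596 0.0944] mid [0.5435 0.3607] ext [0.045 0.045 0.009]
(0.543, 0.242, 0.055, 0) -> [-0.005, -0.004, 0.542, -0.0, -0.001, -0.0] rows 2.7
```

Emit:
play_rows --motion '[[[0, 0, 0.2, 0, 0, 0, 1], [0, 0, 0.4, 0, 0, 0, 1], [0, 0, 0.5, 0, 0, 0, 1], [0, 0, 0.54, 0, 0, 0, 1], [0, 0, 0.54, 0, 0, 0, -1], [0, 0, 0.54, 0, 0, 0, -1], [0, 0, 0.54, 0, 0, 0, -1], [0, 0, 0.54, 0, 0, 0, -1], [0, 0, 0.54, 0, 0, 0, -1], [0, 0, 0.54, 0, 0, 0, -1]]]'

```text
time_s: 49.35
ee_pos: [0.5448, 0.2417, 0.0569]
eef_rot: [-3.141, -0.009, 0.001]
force: [-0.9, -0.5, 2.9]
grip_width: 0.0516
grip_force: 20.0
```

Emit:
play_rows --motion '[[[0, 0, 0, 0, 0, 0, -1], [0, 0, -0.2, 0, 0, 0, -1], [0, 0, -0.4, 0, 0, 0, -1], [0, 0, -0.5, 0, 0, 0, -1], [0, 0, -0.5, 0, 0, 0, -1], [0, 0, -0.5, 0, 0, 0, -1]]]'

```text
time_s: 49.95
ee_pos: [0.5434, 0.2415, 0.1808]
eef_rot: [3.141, -0.007, 0.002]
force: [0.3, 0.1, -0.9]
grip_width: 0.0518
grip_force: 19.8
```

Run:
```python
from h import *
show();plan([(.543,.3625,.18,0),(.543,.3625,.094,0)])
```

```text
49.95 [ 0.36  0.43  1.45 -0.    1.26  1.93] [0.5434 0.2415 0.1808] [ 1.8e+02 -4.0e-01  1.0e-01] F [ 0.3  0.1 -0.9] gw 0.0518 19.8
(0.543, 0.3625, 0.18, 0) -> [-0.001, -0.484, 0.003, 0.0, -0.001, 0.0] rows 2.4
(0.543, 0.3625, 0.094, 0) -> [0.0, -0.0, 0.344, 0.0, 0.0, 0.0] rows 1.7
```

Emit:
play_rows --motion '[[[0, -0.24, 0, 0, 0, 0, -1], [0, -0.484, 0.003, 0, 0, 0, -1], [0, -0.484, 0.003, 0, 0, 0, -1], [0, -0.484, 0.003, 0, 0, 0, -1], [0, -0.484, 0.003, 0, 0, 0, -1], [0, -0.484, 0.003, 0, 0, 0, -1]]]'

```text
time_s: 50.55
ee_pos: [0.5435, 0.3614, 0.1797]
eef_rot: [3.141, -0.007, 0.001]
force: [-0.6, 0.1, -0.7]
grip_width: 0.0515
grip_force: 19.8
```

Emit:
play_rows --motion '[[[0, 0, 0.15, 0, 0, 0, -1], [0, 0, 0.27, 0, 0, 0, -1], [0, 0, 0.33, 0, 0, 0, -1], [0, 0, 0.34, 0, 0, 0, -1], [0, 0, 0.34, 0, 0, 0, -1], [0, 0, 0.34, 0, 0, 0, 1], [0, 0, 0.34, 0, 0, 0, 1], [0, 0, 0.34, 0, 0, 0, 1], [0, 0, 0.34, 0, 0, 0, 1], [0, 0, 0.34, 0, 0, 0, 1]]]'

```text
time_s: 51.55
ee_pos: [0.5441, 0.3626, 0.0958]
eef_rot: [-3.142, -0.008, 0.002]
force: [-0.7, 0.3, -0.5]
grip_width: 0.088
grip_force: 0.0
```

Emit:
play_rows --motion '[[[0, 0, -0.2, 0, 0, 0, 1], [0, 0, -0.4, 0, 0, 0, 1], [0, 0, -0.46, 0, 0, 0, 1], [0, 0, -0.46, 0, 0, 0, 1], [0, 0, -0.46, 0, 0, 0, 1]]]'

```text
time_s: 52.05
ee_pos: [0.5429, 0.3624, 0.2092]
eef_rot: [3.141, -0.006, 0.002]
force: [0.1, 0.7, -0.8]
grip_width: 0.0938
grip_force: 0.0
```

Run:
```python
from h import *
show();wtops([(.543,.361)],.112)
ps=[cloud(camera(n)) for n in("scene","side")]
for n in("S1","S2"):
    try: print(n,locate(ps,n,GUESS[n]).tolist())
    except Exception as e: print(n,e)
plan([(.50,.12,.22,0),(.436,-.12,.16,0)])
```

```text
52.05 [ 0.53  0.54  1.22 -0.    1.38  2.1 ] [0.5429 0.3624 0.2092] [ 1.799e+02 -4.000e-01  1.000e-01] F [ 0.1  0.7 -0.8] gw 0.0938 0.0
2531 mean [0.5449 0.3622 0.1128] mid [0.5439 0.3624] ext [0.045 0.044 0.008]
S1 [[0.436, -0.1209, 55.0], [0.4351, -0.1247, 105.0]]
S2 [[0.4132, -0.2845, 45.0], [0.4108, -0.2867, 142.0]]
(0.5, 0.12, 0.22, 0) -> [-0.172, 0.969, -0.045, 0.0, -0.001, 0.0] rows 4.9
(0.436, -0.12, 0.16, 0) -> [-0.256, 0.96, 0.24, 0.0, 0.0, 0.0] rows 5.1
```

Emit:
play_rows --motion '[[[-0.172, 0.969, -0.045, 0, 0, 0, 1], [-0.172, 0.969, -0.045, 0, 0, 0, 1], [-0.172, 0.969, -0.045, 0, 0, 0, 1], [-0.172, 0.969, -0.045, 0, 0, 0, 1], [-0.172, 0.969, -0.045, 0, 0, 0, 1], [-0.172, 0.969, -0.045, 0, 0, 0, 1], [-0.172, 0.969, -0.045, 0, 0, 0, 1]]]'

```text
time_s: 52.9
ee_pos: [0.5004, 0.1197, 0.221]
eef_rot: [3.142, -0.007, -0.0]
force: [-0.7, 0.1, -0.3]
grip_width: 0.0938
grip_force: 0.0
```

Emit:
play_rows --motion '[[[-0.256, 0.97, 0.2, 0, 0, 0, 1], [-0.256, 0.97, 0.2, 0, 0, 0, 1], [-0.256, 0.97, 0.2, 0, 0, 0, 1], [-0.256, 0.97, 0.2, 0, 0, 0, 1], [-0.256, 0.97, 0.2, 0, 0, 0, 1], [-0.256, 0.97, 0.2, 0, 0, 0, 1], [-0.256, 0.97, 0.2, 0, 0, 0, 1], [-0.256, 0.97, 0.2, 0, 0, 0, 1]]]'

```text
time_s: 53.7
ee_pos: [0.4379, -0.121, 0.1709]
eef_rot: [-3.141, -0.008, 0.003]
force: [-0.5, -1.1, 0.0]
grip_width: 0.0943
grip_force: 0.0
```

Run:
```python
from h import *
show();wlook("S1",(.436,-.123))
plan([(.436,-.123,.043,0)])
```

```text
53.7 [-0.35  0.14  1.85  0.    1.15  1.21] [ 0.4379 -0.121   0.1709] [-180.    -0.4    0.2] F [-0.5 -1.1  0. ] gw 0.0943 0.0
S1 n 942 fit [ 0.4361 -0.1236] min [ 0.408 -0.15   0.053] max [ 0.462 -0.097  0.061]
(0.436, -0.123, 0.043, 0) -> [-0.012, 0.009, 0.512, -0.0, -0.001, 0.001] rows 2.6
```

Emit:
play_rows --motion '[[[-0.008, 0.011, 0.2, 0, 0, 0, 1], [-0.008, 0.011, 0.4, 0, 0, 0, 1], [-0.008, 0.011, 0.512, 0, 0, 0, 1], [-0.008, 0.011, 0.512, 0, 0, 0, 1], [-0.008, 0.011, 0.512, 0, 0, 0, -1], [-0.008, 0.011, 0.512, 0, 0, 0, -1], [-0.008, 0.011, 0.512, 0, 0, 0, -1], [-0.008, 0.011, 0.512, 0, 0, 0, -1], [-0.008, 0.011, 0.512, 0, 0, 0, -1], [-0.008, 0.011, 0.512, 0, 0, 0, -1]]]' --grip_force 16

```text
time_s: 54.75
ee_pos: [0.4364, -0.1252, 0.0433]
eef_rot: [3.141, -0.008, 0.001]
force: [-0.1, 0.4, 0.6]
grip_width: 0.0495
grip_force: 15.7
```

Emit:
play_rows --motion '[[[0, 0, 0, 0, 0, 0, -1], [0, 0, -0.2, 0, 0, 0, -1], [0, 0, -0.4, 0, 0, 0, -1], [0, 0, -0.48, 0, 0, 0, -1], [0, 0, -0.48, 0, 0, 0, -1]]]'

```text
time_s: 55.25
ee_pos: [0.4364, -0.1255, 0.1657]
eef_rot: [3.14, -0.013, 0.001]
force: [-0.4, 0.6, -0.9]
grip_width: 0.0494
grip_force: 16.0
```

Run:
```python
from h import *
show()
plan([(.50,.07,.16,40),(.541,.25,.12,90),(.541,.25,.047)])
```

```text
55.25 [-0.36  0.14  1.86  0.    1.13  1.21] [ 0.4364 -0.1255  0.1657] [ 1.799e+02 -7.000e-01  1.000e-01] F [-0.4  0.6 -0.9] gw 0.0494 16.0
(0.5, 0.07, 0.16, 40) -> [0.255, -0.782, 0.025, 0.001, -0.002, -0.111] rows 4.6
(0.541, 0.25, 0.12, 90) -> [0.588, -0.446, 0.16, -0.0, 0.0, -0.139] rows 5.8
(0.541, 0.25, 0.047) -> [0.0, -0.0, 0.292, 0.0, 0.0, 0.0] rows 1.5
```

Emit:
play_rows --motion '[[[0.12, -0.4, 0.01, 0, -0.002, -0.05, -1], [0.255, -0.782, 0.025, 0, -0.002, -0.111, -1], [0.255, -0.782, 0.025, 0, -0.002, -0.111, -1], [0.255, -0.782, 0.025, 0, -0.002, -0.111, -1], [0.255, -0.782, 0.025, 0, -0.002, -0.111, -1], [0.255, -0.782, 0.025, 0, -0.002, -0.111, -1], [0.255, -0.782, 0.025, 0, -0.002, -0.111, -1], [0.255, -0.782, 0.025, 0, -0.002, -0.111, -1]]]'

```text
time_s: 56.05
ee_pos: [0.4985, 0.0695, 0.1568]
eef_rot: [3.141, 0.006, 0.695]
force: [0.6, 0.3, -0.7]
grip_width: 0.0493
grip_force: 16.0
```

Emit:
play_rows --motion '[[[0.588, -0.446, 0.16, 0, 0, -0.139, -1], [0.588, -0.446, 0.16, 0, 0, -0.139, -1], [0.588, -0.446, 0.16, 0, 0, -0.139, -1], [0.588, -0.446, 0.16, 0, 0, -0.139, -1], [0.588, -0.446, 0.16, 0, 0, -0.139, -1], [0.588, -0.446, 0.16, 0, 0, -0.139, -1], [0.588, -0.446, 0.16, 0, 0, -0.139, -1], [0.588, -0.446, 0.16, 0, 0, -0.139, -1]]]'

```text
time_s: 56.85
ee_pos: [0.5397, 0.2494, 0.1164]
eef_rot: [-3.138, 0.004, 1.566]
force: [-0.4, -0.3, -0.4]
grip_width: 0.0492
grip_force: 16.0
```

Run:
```python
from h import *
show()
plan([(.541,.25,.047),(.541,.25,.172),(.541,.10,.19,90,40),(.541,.10,.12,90,75)])
```

```text
56.85 [ 0.37  0.51  1.5  -0.    1.14  0.38] [0.5397 0.2494 0.1164] [-179.8    0.2   89.7] F [-0.4 -0.3 -0.4] gw 0.0492 16.0
(0.541, 0.25, 0.047) -> [0.004, 0.006, 0.277, -0.001, 0.001, -0.001] rows 1.4
(0.541, 0.25, 0.172) -> [0.0, 0.0, -0.5, 0.0, 0.0, 0.0] rows 2.5
(0.541, 0.1, 0.19, 90, 40) -> [-0.6, 0.0, -0.072, 0.0, 0.111, 0.0] rows 4.7
(0.541, 0.1, 0.12, 90, 75) -> [-0.18, -0.0, 0.214, -0.0, 0.097, 0.0] rows 4.1
```

Emit:
play_rows --motion '[[[0.004, 0.006, 0.15, -0.001, 0.001, 0, -1], [0.004, 0.006, 0.25, -0.001, 0.001, 0, -1], [0.004, 0.006, 0.28, -0.001, 0.001, 0, -1], [0.004, 0.006, 0.28, -0.001, 0.001, 0, -1], [0.004, 0.006, 0.28, -0.001, 0.001, 0, 1], [0.004, 0.006, 0.28, -0.001, 0.001, 0, 1], [0.004, 0.006, 0.28, -0.001, 0.001, 0, 1], [0.004, 0.006, 0.28, -0.001, 0.001, 0, 1], [0.004, 0.006, 0.28, -0.001, 0.001, 0, 1]]]'

```text
time_s: 57.75
ee_pos: [0.5408, 0.251, 0.0465]
eef_rot: [3.139, -0.002, 1.572]
force: [0.0, -0.8, 0.0]
grip_width: 0.0854
grip_force: 0.0
```

Emit:
play_rows --motion '[[[0, 0, -0.2, 0, 0, 0, 1], [0, 0, -0.42, 0, 0, 0, 1], [0, 0, -0.5, 0, 0, 0, 1], [0, 0, -0.5, 0, 0, 0, 1], [0, 0, -0.5, 0, 0, 0, 1]]]'

```text
time_s: 58.25
ee_pos: [0.5402, 0.2507, 0.1711]
eef_rot: [3.139, -0.002, 1.572]
force: [-0.0, -0.5, -0.5]
grip_width: 0.0942
grip_force: 0.0
```

Run:
```python
from h import *
show();wlook("S1",(.541,.25))
```

```text
58.25 [0.37 0.44 1.45 0.   1.24 0.37] [0.5402 0.2507 0.1711] [ 1.799e+02 -1.000e-01  9.010e+01] F [-0.  -0.5 -0.5] gw 0.0942 0.0
S1 n 1074 fit [0.539  0.2496] min [0.513 0.222 0.053] max [0.566 0.276 0.063]
```

Emit:
play_rows --motion '[[[-0.6, 0, -0.072, 0, 0.111, 0, 1], [-0.6, 0, -0.072, 0, 0.111, 0, 1], [-0.6, 0, -0.072, 0, 0.111, 0, 1], [-0.6, 0, -0.072, 0, 0.111, 0, 1], [-0.6, 0, -0.072, 0, 0.111, 0, 1], [-0.6, 0, -0.072, 0, 0.111, 0, 1], [-0.6, 0, -0.072, 0, 0.111, 0, 1], [-0.6, 0, -0.072, 0, 0.111, 0, 1]]]'

```text
time_s: 59.1
ee_pos: [0.5405, 0.1015, 0.1889]
eef_rot: [3.139, -0.697, 1.576]
force: [-0.5, 0.9, -0.1]
grip_width: 0.0942
grip_force: 0.0
```

Emit:
play_rows --motion '[[[-0.18, 0, 0.214, 0, 0.097, 0, 1], [-0.18, 0, 0.214, 0, 0.097, 0, 1], [-0.18, 0, 0.214, 0, 0.097, 0, 1], [-0.18, 0, 0.214, 0, 0.097, 0, 1], [-0.18, 0, 0.214, 0, 0.097, 0, 1], [-0.18, 0, 0.214, 0, 0.097, 0, 1], [-0.18, 0, 0.214, 0, 0.097, 0, 1], [-0.18, 0, 0.214, 0, 0.097, 0, 1]]]'

```text
time_s: 59.9
ee_pos: [0.541, 0.1013, 0.1203]
eef_rot: [3.123, -1.306, 1.592]
force: [0.1, 0.2, 0.0]
grip_width: 0.0938
grip_force: 0.0
```

Run:
```python
from h import *
show()
p,r=pose(.541,.251,.024,90,75);b=p-r.apply([0,0,.12])
plan([(*b,90,75),(.541,.251,.024,90,75),(.541,.251,.135,90,75)])
```

```text
59.9 [-0.32  0.72  1.66  1.16  1.59 -0.87] [0.541  0.1013 0.1203] [178.9 -74.8  91.2] F [0.1 0.2 0. ] gw 0.0938 0.0
(np.float64(0.541), np.float64(0.1350889008453118), np.float64(0.05505828541230248), 90, 75) -> [-0.216, -0.001, 0.199, -0.0, 0.001, 0.001] rows 1.5
(0.541, 0.251, 0.024, 90, 75) -> [0.0, -0.0, 0.48, 0.0, 0.0, 0.0] rows 2.4
(0.541, 0.251, 0.135, 90, 75) -> [0.429, 0.0, -0.115, 0.0, 0.0, 0.0] rows 2.2
```

Emit:
play_rows --motion '[[[-0.204, -0.004, 0.202, 0, 0.001, 0.001, 1], [-0.204, -0.004, 0.202, 0, 0.001, 0.001, 1], [-0.204, -0.004, 0.202, 0, 0.001, 0.001, 1], [-0.204, -0.004, 0.202, 0, 0.001, 0.001, 1]]]'

```text
time_s: 60.3
ee_pos: [0.5402, 0.1362, 0.0579]
eef_rot: [-3.133, -1.314, 1.563]
force: [0.4, -0.2, -0.5]
grip_width: 0.0935
grip_force: 0.0
```

Emit:
play_rows --motion '[[[0, 0, 0.12, 0, 0, 0, 1], [0, 0, 0.24, 0, 0, 0, 1], [0, 0, 0.36, 0, 0, 0, 1], [0, 0, 0.475, 0, 0, 0, 1], [0, 0, 0.475, 0, 0, 0, 1]]]'

```text
time_s: 60.8
ee_pos: [0.5396, 0.2531, 0.028]
eef_rot: [-3.135, -1.315, 1.567]
force: [-0.1, 0.4, -0.1]
grip_width: 0.094
grip_force: 0.0
```

Emit:
play_rows --motion '[[[0, 0, 0, 0, 0, 0, -1], [0, 0, 0, 0, 0, 0, -1], [0, 0, 0, 0, 0, 0, -1], [0, 0, 0, 0, 0, 0, -1], [0, 0, 0, 0, 0, 0, -1], [0, 0, 0, 0, 0, 0, -1], [0, 0, 0, 0, 0, 0, -1], [0, 0, 0, 0, 0, 0, -1]]]'

```text
time_s: 61.6
ee_pos: [0.5398, 0.2511, 0.0268]
eef_rot: [-3.128, -1.315, 1.557]
force: [0.5, -0.3, 1.4]
grip_width: 0.0422
grip_force: 15.8
```

Emit:
play_rows --motion '[[[0.2, 0, -0.05, 0, 0, 0, -1], [0.425, 0, -0.114, 0, 0, 0, -1], [0.425, 0, -0.114, 0, 0, 0, -1], [0.425, 0, -0.114, 0, 0, 0, -1], [0.425, 0, -0.114, 0, 0, 0, -1]]]'

```text
time_s: 62.1
ee_pos: [0.5398, 0.2505, 0.1356]
eef_rot: [-3.123, -1.315, 1.553]
force: [-1.0, 0.2, -0.9]
grip_width: 0.0424
grip_force: 15.9
```

Emit:
play_rows --motion '[[[0, 0, 0, 0, 0, 0.167, -1], [0, 0, 0, 0, 0, 0.167, -1], [0, 0, 0, 0, 0, 0.167, -1], [0, 0, 0, 0, 0, 0.167, -1], [0, 0, 0, 0, 0, 0.167, -1], [0, 0, 0, 0, 0, 0.167, -1], [0, 0, 0, 0, 0, 0.167, -1], [0, 0, 0, 0, 0, 0.167, -1]]]'

```text
time_s: 62.9
ee_pos: [0.5396, 0.2505, 0.1348]
eef_rot: [-1.862, -0.494, 0.143]
force: [-0.1, -0.2, -1.3]
grip_width: 0.0423
grip_force: 15.9
```

Emit:
play_rows --motion '[[[0, 0, 0, 0, 0, 0.167, -1], [0, 0, 0, 0, 0, 0.167, -1], [0, 0, 0, 0, 0, 0.167, -1], [0, 0, 0, 0, 0, 0.167, -1], [0, 0, 0, 0, 0, 0.167, -1], [0, 0, 0, 0, 0, 0.167, -1], [0, 0, 0, 0, 0, 0.167, -1], [0, 0, 0, 0, 0, 0.167, -1]]]'

```text
time_s: 63.7
ee_pos: [0.5398, 0.2505, 0.1356]
eef_rot: [-1.865, 0.513, -0.146]
force: [0.1, -0.4, -1.2]
grip_width: 0.0423
grip_force: 15.8
```

Emit:
play_rows --motion '[[[0, 0, 0, 0, 0, 0.167, -1], [0, 0, 0, 0, 0, 0.167, -1], [0, 0, 0, 0, 0, 0.167, -1], [0, 0, 0, 0, 0, 0.167, -1], [0, 0, 0, 0, 0, 0.167, -1], [0, 0, 0, 0, 0, 0.167, -1], [0, 0, 0, 0, 0, 0.167, -1], [0, 0, 0, 0, 0, 0.167, -1]]]'

```text
time_s: 64.5
ee_pos: [0.5399, 0.2505, 0.136]
eef_rot: [3.116, 1.315, -1.596]
force: [0.3, 0.5, -0.7]
grip_width: 0.0424
grip_force: 15.8
```

Run:
```python
from h import *
show()
plan([(.541,.27,.085,90,82,180),(.541,.27,.044,90,82,180)])
```

```text
64.5 [-0.05  0.67  1.72  1.35  1.42  2.34] [0.5399 0.2505 0.136 ] [178.5  75.4 -91.5] F [ 0.3  0.5 -0.7] gw 0.0424 15.8
(0.541, 0.27, 0.085, 90, 82, 180) -> [0.178, -0.005, 0.127, 0.0, -0.018, -0.001] rows 1.1
(0.541, 0.27, 0.044, 90, 82, 180) -> [0.162, 0.0, 0.023, 0.0, 0.0, 0.0] rows 0.8
```

Emit:
play_rows --motion '[[[0.178, -0.005, 0.127, 0, -0.018, -0.001, -1], [0.178, -0.005, 0.127, 0, -0.018, -0.001, -1], [0.178, -0.005, 0.127, 0, -0.018, -0.001, -1], [0.178, -0.005, 0.127, 0, -0.018, -0.001, -1]]]'

```text
time_s: 64.9
ee_pos: [0.5421, 0.2696, 0.0891]
eef_rot: [-3.106, 1.427, -1.535]
force: [0.5, -0.2, 1.1]
grip_width: 0.0422
grip_force: 15.8
```

Emit:
play_rows --motion '[[[0.08, 0, 0.01, 0, 0, 0, -1], [0.14, 0, 0.02, 0, 0, 0, -1], [0.16, 0, 0.022, 0, 0, 0, -1], [0.16, 0, 0.022, 0, 0, 0, -1]]]'

```text
time_s: 65.3
ee_pos: [0.5418, 0.2694, 0.048]
eef_rot: [-3.127, 1.428, -1.557]
force: [0.7, -0.1, 0.9]
grip_width: 0.0423
grip_force: 15.8
```

Run:
```python
from h import *
show()
```

```text
65.3 [-0.03  0.91  1.67  1.47  1.47  2.14] [0.5418 0.2694 0.048 ] [-179.2   81.8  -89.2] F [ 0.7 -0.1  0.9] gw 0.0423 15.8
```

Emit:
play_rows --motion '[[[0.012, 0, 0, 0, 0, 0, -1], [0.012, 0, 0, 0, 0, 0, -1], [0.012, 0, 0, 0, 0, 0, 1], [0.012, 0, 0, 0, 0, 0, 1], [0.012, 0, 0, 0, 0, 0, 1], [0.012, 0, 0, 0, 0, 0, 1], [0.012, 0, 0, 0, 0, 0, 1], [0.012, 0, 0, 0, 0, 0, 1], [0.012, 0, 0, 0, 0, 0, 1], [0.012, 0, 0, 0, 0, 0, 1]]]'

```text
time_s: 66.3
ee_pos: [0.5408, 0.2693, 0.0423]
eef_rot: [3.117, 1.428, -1.596]
force: [0.4, 0.1, 0.3]
grip_width: 0.0939
grip_force: 0.0
```

Emit:
play_rows --motion '[[[-0.04, 0, -0.1, 0, 0, 0, 1], [-0.08, 0, -0.25, 0, 0, 0, 1], [-0.13, 0, -0.4, 0, 0, 0, 1], [-0.18, 0, -0.56, 0, 0, 0, 1], [-0.18, 0, -0.56, 0, 0, 0, 1]]]'

```text
time_s: 66.8
ee_pos: [0.5424, 0.1334, 0.1088]
eef_rot: [-3.138, 1.427, -1.572]
force: [0.4, 0.5, -0.1]
grip_width: 0.0941
grip_force: 0.0
```

Run:
```python
from h import *
show();tops()
ps=[cloud(camera(n)) for n in("scene","side")]
for n in("S2",):
    try: print(n,locate(ps,n,GUESS[n]).tolist())
    except Exception as e: print(n,e)
plan([(.539,.12,.22,90,82,180),(.50,.05,.22,50,42,80)])
```

```text
66.8 [-0.28  0.79  1.67  1.27  1.63  2.22] [0.5424 0.1334 0.1088] [-179.8   81.8  -90.1] F [ 0.4  0.5 -0.1] gw 0.0941 0.0
scene 74 top z 0.1219 n 28 xy [0.4912 0.1272] mid [0.4911 0.129 ] ext [0.016 0.037]
scene 541 top z 0.1146 n 150 xy [0.5453 0.3644] mid [0.5448 0.3644] ext [0.045 0.046]
scene 138 top z 0.0645 n 74 xy [0.5424 0.2536] mid [0.5426 0.2549] ext [0.035 0.037]
scene 85 top z 0.1226 n 28 xy [0.5974 0.1259] mid [0.5978 0.1292] ext [0.012 0.038]
S2 Initial guess is outside of provided bounds
(0.539, 0.12, 0.22, 90, 82, 180) -> [-0.44, 0.009, -0.134, 0.0, -0.0, -0.001] rows 2.3
(0.5, 0.05, 0.22, 50, 42, 80) -> [0.039, 0.156, -0.277, -0.019, 0.156, -0.204] rows 10.8h.py:25: RuntimeWarning: Mean of empty slice.
  c=P[:,:2].mean(0)
  ret = um.true_divide(
```

Emit:
play_rows --motion '[[[-0.44, 0, -0.134, 0, 0, 0, 1], [-0.44, 0, -0.134, 0, 0, 0, 1], [-0.44, 0, -0.134, 0, 0, 0, 1], [-0.44, 0, -0.134, 0, 0, 0, 1]]]'

```text
time_s: 67.35
ee_pos: [0.5415, 0.1204, 0.2217]
eef_rot: [3.138, 1.428, -1.573]
force: [-1.0, 0.0, -0.9]
grip_width: 0.0939
grip_force: 0.0
```

Emit:
play_rows --motion '[[[0, 0, 0, -0.09, 0.09, -0.1, 1], [0, 0, 0, -0.09, 0.09, -0.1, 1], [0, 0, 0, -0.09, 0.09, -0.1, 1], [0, 0, 0, -0.09, 0.09, -0.1, 1], [0, 0, 0, -0.09, 0.09, -0.1, 1], [0, 0, 0, -0.09, 0.09, -0.1, 1], [0, 0, 0, -0.09, 0.09, -0.1, 1], [0, 0, 0, -0.09, 0.09, -0.1, 1], [0, 0, 0, -0.09, 0.09, -0.1, 1]]]'

```text
time_s: 68.25
ee_pos: [0.5408, 0.1204, 0.2188]
eef_rot: [-2.772, 0.679, -0.542]
force: [1.0, 0.4, -0.8]
grip_width: 0.0939
grip_force: 0.0
```

Run:
```python
from h import *
show()
ps=[]
for n in("scene","side"):
    c=camera(n);ps.append(cloud(c));cv2.imwrite(f"pics/{n}5.png",c["frame"][:,:,::-1])
for p in ps:
    P=p.reshape(-1,3);P=P[np.isfinite(P[:,0])]
    k=(abs(P[:,0]-.41)<.10)&(abs(P[:,1]+.28)<.10)&(P[:,2]>.045)&(P[:,2]<.066);print(k.sum(),P[k].mean(0) if k.any() else "",P[k].min(0) if k.any() else "",P[k].max(0) if k.any() else "")
plan([(.50,.02,.22,0)])
```

```text
68.25 [-0.11  0.52  1.39  0.61  1.69  2.06] [0.5408 0.1204 0.2188] [-158.8   38.9  -31.1] F [ 1.   0.4 -0.8] gw 0.0939 0.0
11 [ 0.35203509 -0.31564837  0.05513435] [ 0.31069131 -0.35530857  0.0452867 ] [ 0.50317849 -0.20156338  0.06595803]
301 [ 0.39724534 -0.28491429  0.05404212] [ 0.31022097 -0.35457349  0.04500073] [ 0.50968222 -0.19415146  0.06526108]
(0.5, 0.02, 0.22, 0) -> [0.049, 0.381, -0.195, -0.085, 0.089, -0.102] rows 6.7
```

View pics/side5.png

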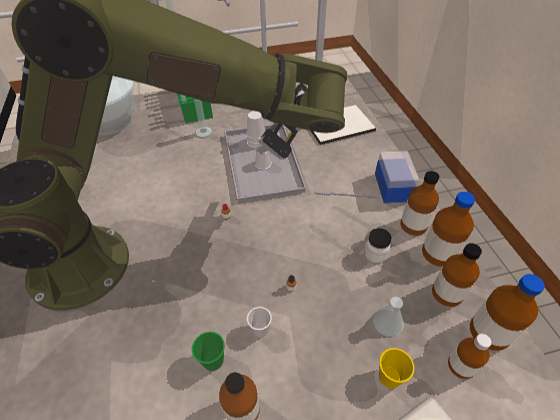

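Emit:
play_rows --motion '[[[0.049, 0.381, -0.195, -0.085, 0.089, -0.102, 1], [0.049, 0.381, -0.195, -0.085, 0.089, -0.102, 1], [0.049, 0.381, -0.195, -0.085, 0.089, -0.102, 1], [0.049, 0.381, -0.195, -0.085, 0.089, -0.102, 1], [0.049, 0.381, -0.195, -0.085, 0.089, -0.102, 1], [0.049, 0.381, -0.195, -0.085, 0.089, -0.102, 1], [0.049, 0.381, -0.195, -0.085, 0.089, -0.102, 1], [0.049, 0.381, -0.195, -0.085, 0.089, -0.102, 1], [0.049, 0.381, -0.195, -0.085, 0.089, -0.102, 1]]]'

```text
time_s: 69.25
ee_pos: [0.5002, 0.0198, 0.2208]
eef_rot: [3.14, 0.001, -0.001]
force: [0.7, -0.0, 0.1]
grip_width: 0.094
grip_force: 0.0
```

Emit:
play_rows --motion '[[[-0.2, 0.9, 0.1, 0, 0, 0, 1], [-0.2, 0.9, 0.1, 0, 0, 0, 1], [-0.2, 0.9, 0.1, 0, 0, 0, 1], [-0.2, 0.9, 0.1, 0, 0, 0, 1], [-0.2, 0.9, 0.1, 0, 0, 0, 1], [-0.2, 0.9, 0.1, 0, 0, 0, 1], [-0.2, 0.9, 0.1, 0, 0, 0, 1], [-0.2, 0.9, 0.1, 0, 0, 0, 1]]]'

```text
time_s: 70.05
ee_pos: [0.4512, -0.2049, 0.197]
eef_rot: [3.139, -0.001, 0.001]
force: [1.5, 0.3, 0.9]
grip_width: 0.0941
grip_force: 0.0
```

Run:
```python
from h import *
show();wlook("S2",(.412,-.285),"pics/w5.png");plan([(.412,-.285,.17,0)])
```

```text
70.05 [-0.5   0.2   1.71 -0.    1.23  1.07] [ 0.4512 -0.2049  0.197 ] [ 1.798e+02 -1.000e-01  1.000e-01] F [1.5 0.3 0.9] gw 0.0941 0.0
S2 n 574 fit [ 0.4117 -0.2854] min [ 0.385 -0.313  0.053] max [ 0.438 -0.259  0.061]
(0.412, -0.285, 0.17, 0) -> [-0.158, 0.321, 0.109, 0.001, -0.0, 0.0] rows 1.9
```

Emit:
play_rows --motion '[[[-0.158, 0.323, 0.1, 0, 0, 0, 1], [-0.158, 0.323, 0.1, 0, 0, 0, 1], [-0.158, 0.323, 0.1, 0, 0, 0, 1], [-0.158, 0.323, 0.1, 0, 0, 0, 1], [-0.158, 0.323, 0.1, 0, 0, 0, 1]]]'

```text
time_s: 70.6
ee_pos: [0.4125, -0.2853, 0.1729]
eef_rot: [3.137, -0.002, 0.003]
force: [0.6, -0.1, 0.2]
grip_width: 0.0941
grip_force: 0.0
```

Emit:
play_rows --motion '[[[0, 0, 0.2, 0, 0, 0, 1], [0, 0, 0.4, 0, 0, 0, 1], [0, 0, 0.515, 0, 0, 0, 1], [0, 0, 0.515, 0, 0, 0, 1], [0, 0, 0.515, 0, 0, 0, -1], [0, 0, 0.515, 0, 0, 0, -1], [0, 0, 0.515, 0, 0, 0, -1], [0, 0, 0.515, 0, 0, 0, -1], [0, 0, 0.515, 0, 0, 0, -1], [0, 0, 0.515, 0, 0, 0, -1]]]'

```text
time_s: 71.6
ee_pos: [0.4121, -0.287, 0.0441]
eef_rot: [3.137, -0.002, 0.002]
force: [0.4, 1.1, 1.7]
grip_width: 0.0498
grip_force: 16.3
```

Emit:
play_rows --motion '[[[0, 0, 0, 0, 0, 0, -1], [0, 0, -0.2, 0, 0, 0, -1], [0, 0, -0.4, 0, 0, 0, -1], [0, 0, -0.5, 0, 0, 0, -1], [0, 0, -0.5, 0, 0, 0, -1]]]'

```text
time_s: 72.1
ee_pos: [0.4129, -0.2872, 0.1724]
eef_rot: [3.133, -0.007, 0.002]
force: [0.3, 0.0, -2.1]
grip_width: 0.0489
grip_force: 16.0
```

Run:
```python
from h import *
show()
plan([(.48,-.06,.165,40),(.541,.12,.165,90),(.541,.16,.12,90)])
```

```text
72.1 [-0.68  0.24  1.72 -0.    1.17  0.89] [ 0.4129 -0.2872  0.1724] [ 1.795e+02 -4.000e-01  1.000e-01] F [ 0.3  0.  -2.1] gw 0.0489 16.0
(0.48, -0.06, 0.165, 40) -> [0.27, -0.909, 0.024, 0.002, -0.001, -0.111] rows 4.7
(0.541, 0.12, 0.165, 90) -> [0.65, -0.395, -0.0, -0.0, 0.0, -0.139] rows 5.8
(0.541, 0.16, 0.12, 90) -> [0.16, -0.0, 0.18, 0.0, 0.0, 0.0] rows 1.2
```

Run:
```python
from h import *
from kin import best,ik
_,P,a,b=best()
q=np.array([-.1,.7,1.7,1.3,1.4,-.8])
for t in [(.575,.17,.03,90,70,0),(.575,.17,.12,90,70,0),(.575,.17,.12,90,70,180),(.575,.18,.045,90,82,180)]:
    g=q.copy();g[5]=-.8 if t[5]==0 else 2.3
    qq,e=ik(*pose(*t),P,a,b,g);print(t,np.round(qq,2),round(e,4))
plan([(.48,-.06,.165,40),(.575,.12,.165,90),(.575,.17,.12,90)])
```

```text
(0.575, 0.17, 0.03, 90, 70, 0) [-0.2   0.94  1.57  1.2   1.41 -0.94] 0.0
(0.575, 0.17, 0.12, 90, 70, 0) [-0.2   0.76  1.61  1.19  1.46 -0.81] 0.0
(0.575, 0.17, 0.12, 90, 70, 180) [-0.2   0.76  1.61  1.19  1.46  2.33] 0.0
(0.575, 0.18, 0.045, 90, 82, 180) [-0.21  1.04  1.52  1.32  1.57  2.14] 0.0
(0.48, -0.06, 0.165, 40) -> [0.27, -0.909, 0.024, 0.002, -0.001, -0.111] rows 4.7
(0.575, 0.12, 0.165, 90) -> [0.754, -0.307, -0.0, -0.0, 0.0, -0.139] rows 5.8
(0.575, 0.17, 0.12, 90) -> [0.2, -0.0, 0.18, 0.0, 0.0, 0.0] rows 1.3
```

Emit:
play_rows --motion '[[[0.13, -0.45, 0.012, 0.002, -0.001, -0.055, -1], [0.27, -0.909, 0.024, 0.002, -0.001, -0.111, -1], [0.27, -0.909, 0.024, 0.002, -0.001, -0.111, -1], [0.27, -0.909, 0.024, 0.002, -0.001, -0.111, -1], [0.27, -0.909, 0.024, 0.002, -0.001, -0.111, -1], [0.27, -0.909, 0.024, 0.002, -0.001, -0.111, -1], [0.27, -0.909, 0.024, 0.002, -0.001, -0.111, -1], [0.27, -0.909, 0.024, 0.002, -0.001, -0.111, -1]]]'

```text
time_s: 72.9
ee_pos: [0.4785, -0.0597, 0.1614]
eef_rot: [-3.132, 0.004, 0.698]
force: [-0.4, 0.1, 0.5]
grip_width: 0.0489
grip_force: 16.0
```

Emit:
play_rows --motion '[[[0.754, -0.307, 0, 0, 0, -0.139, -1], [0.754, -0.307, 0, 0, 0, -0.139, -1], [0.754, -0.307, 0, 0, 0, -0.139, -1], [0.754, -0.307, 0, 0, 0, -0.139, -1], [0.754, -0.307, 0, 0, 0, -0.139, -1], [0.754, -0.307, 0, 0, 0, -0.139, -1], [0.754, -0.307, 0, 0, 0, -0.139, -1], [0.754, -0.307, 0, 0, 0, -0.139, -1]]]'

```text
time_s: 73.7
ee_pos: [0.5737, 0.1199, 0.1619]
eef_rot: [-3.133, -0.005, 1.567]
force: [-0.0, 0.0, -0.4]
grip_width: 0.0491
grip_force: 16.0
```

Emit:
play_rows --motion '[[[0.2, 0, 0.18, 0, 0, 0, -1], [0.2, 0, 0.18, 0, 0, 0, -1], [0.2, 0, 0.18, 0, 0, 0, -1], [0.2, 0, 0.18, 0, 0, 0, -1]]]'

```text
time_s: 74.1
ee_pos: [0.5736, 0.1706, 0.118]
eef_rot: [-3.134, -0.005, 1.571]
force: [0.8, -0.1, -0.3]
grip_width: 0.049
grip_force: 16.0
```

Run:
```python
from h import *
show()
plan([(.575,.17,.047),(.575,.17,.172),(.575,.02,.19,90,35),(.575,.02,.12,90,70)])
```

```text
74.1 [0.23 0.51 1.48 0.01 1.15 0.22] [0.5736 0.1706 0.118 ] [-179.6   -0.3   90. ] F [ 0.8 -0.1 -0.3] gw 0.049 16.0
(0.575, 0.17, 0.047) -> [-0.004, 0.008, 0.284, -0.001, -0.001, 0.0] rows 1.4
(0.575, 0.17, 0.172) -> [0.0, 0.0, -0.5, 0.0, 0.0, 0.0] rows 2.5
(0.575, 0.02, 0.19, 90, 35) -> [-0.6, 0.0, -0.072, 0.0, 0.097, 0.0] rows 4.1
(0.575, 0.02, 0.12, 90, 70) -> [-0.161, -0.0, 0.229, -0.0, 0.097, 0.0] rows 4.1
```

Emit:
play_rows --motion '[[[-0.004, 0.008, 0.15, -0.001, -0.001, 0, -1], [-0.004, 0.008, 0.25, -0.001, -0.001, 0, -1], [-0.004, 0.008, 0.284, -0.001, -0.001, 0, -1], [-0.004, 0.008, 0.284, -0.001, -0.001, 0, -1], [-0.004, 0.008, 0.284, -0.001, -0.001, 0, 1], [-0.004, 0.008, 0.284, -0.001, -0.001, 0, 1], [-0.004, 0.008, 0.284, -0.001, -0.001, 0, 1], [-0.004, 0.008, 0.284, -0.001, -0.001, 0, 1], [-0.004, 0.008, 0.284, -0.001, -0.001, 0, 1], [-0.004, 0.008, 0.284, -0.001, -0.001, 0, 1]]]'

```text
time_s: 75.1
ee_pos: [0.5747, 0.1707, 0.0464]
eef_rot: [-3.14, 0.001, 1.573]
force: [0.2, 0.6, 1.1]
grip_width: 0.0925
grip_force: 0.0
```

Emit:
play_rows --motion '[[[0, 0, -0.2, 0, 0, 0, 1], [0, 0, -0.42, 0, 0, 0, 1], [0, 0, -0.5, 0, 0, 0, 1], [0, 0, -0.5, 0, 0, 0, 1], [0, 0, -0.5, 0, 0, 0, 1]]]'

```text
time_s: 75.6
ee_pos: [0.5747, 0.1708, 0.171]
eef_rot: [-3.14, 0.001, 1.573]
force: [-0.2, 0.2, -1.2]
grip_width: 0.0942
grip_force: 0.0
```

Run:
```python
from h import *
show();wlook("S2",(.575,.17),rad=.04);wtops([(.5425,.254)],.061,.03)
```

```text
75.6 [ 0.23  0.46  1.43 -0.    1.25  0.23] [0.5747 0.1708 0.171 ] [-1.799e+02  1.000e-01  9.010e+01] F [-0.2  0.2 -1.2] gw 0.0942 0.0
S2 n 1083 fit [0.574  0.1691] min [0.548 0.141 0.053] max [0.601 0.195 0.063]
1968 mean [0.5406 0.2507 0.0619] mid [0.5405 0.2504] ext [0.036 0.037 0.008]
```

Emit:
play_rows --motion '[[[-0.6, 0, -0.072, 0, 0.097, 0, 1], [-0.6, 0, -0.072, 0, 0.097, 0, 1], [-0.6, 0, -0.072, 0, 0.097, 0, 1], [-0.6, 0, -0.072, 0, 0.097, 0, 1], [-0.6, 0, -0.072, 0, 0.097, 0, 1], [-0.6, 0, -0.072, 0, 0.097, 0, 1], [-0.6, 0, -0.072, 0, 0.097, 0, 1], [-0.6, 0, -0.072, 0, 0.097, 0, 1]]]'

```text
time_s: 76.5
ee_pos: [0.5752, 0.0224, 0.1897]
eef_rot: [-3.14, -0.606, 1.574]
force: [-0.1, 0.2, -0.3]
grip_width: 0.094
grip_force: 0.0
```

Emit:
play_rows --motion '[[[-0.161, 0, 0.229, 0, 0.097, 0, 1], [-0.161, 0, 0.229, 0, 0.097, 0, 1], [-0.161, 0, 0.229, 0, 0.097, 0, 1], [-0.161, 0, 0.229, 0, 0.097, 0, 1], [-0.161, 0, 0.229, 0, 0.097, 0, 1], [-0.161, 0, 0.229, 0, 0.097, 0, 1], [-0.161, 0, 0.229, 0, 0.097, 0, 1], [-0.161, 0, 0.229, 0, 0.097, 0, 1]]]'

```text
time_s: 77.3
ee_pos: [0.5754, 0.0212, 0.1207]
eef_rot: [3.14, -1.214, 1.575]
force: [-0.2, -0.2, 0.3]
grip_width: 0.0939
grip_force: 0.0
```

Run:
```python
from h import *
show()
p,r=pose(.575,.171,.027,90,70);b=p-r.apply([0,0,.12])
plan([(*b,90,70),(.575,.171,.027,90,70),(.575,.171,.125,90,70)])
```

```text
77.3 [-0.42  0.77  1.49  1.03  1.64 -0.79] [0.5754 0.0212 0.1207] [179.9 -69.6  90.3] F [-0.2 -0.2  0.3] gw 0.0939 0.0
(np.float64(0.575), np.float64(0.05823688550569099), np.float64(0.06804241719908026), 90, 70) -> [-0.146, -0.001, 0.212, -0.0, 0.001, 0.0] rows 1.3
(0.575, 0.171, 0.027, 90, 70) -> [-0.0, -0.0, 0.48, 0.0, 0.0, 0.0] rows 2.4
(0.575, 0.171, 0.125, 90, 70) -> [0.368, 0.0, -0.134, 0.0, 0.0, 0.0] rows 2.0
```

Emit:
play_rows --motion '[[[-0.146, -0.001, 0.212, 0, 0.001, 0, 1], [-0.146, -0.001, 0.212, 0, 0.001, 0, 1], [-0.146, -0.001, 0.212, 0, 0.001, 0, 1], [-0.146, -0.001, 0.212, 0, 0.001, 0, 1]]]'

```text
time_s: 77.7
ee_pos: [0.5752, 0.0573, 0.0681]
eef_rot: [-3.14, -1.223, 1.572]
force: [0.9, 0.2, 0.3]
grip_width: 0.0938
grip_force: 0.0
```

Emit:
play_rows --motion '[[[0, 0, 0.12, 0, 0, 0, 1], [0, 0, 0.24, 0, 0, 0, 1], [0, 0, 0.36, 0, 0, 0, 1], [0, 0, 0.476, 0, 0, 0, 1], [0, 0, 0.476, 0, 0, 0, 1]]]'

```text
time_s: 78.2
ee_pos: [0.5741, 0.1713, 0.0271]
eef_rot: [-3.138, -1.224, 1.572]
force: [-1.6, 0.6, 0.1]
grip_width: 0.094
grip_force: 0.9
```

Emit:
play_rows --motion '[[[0, 0, 0, 0, 0, 0, -1], [0, 0, 0, 0, 0, 0, -1], [0, 0, 0, 0, 0, 0, -1], [0, 0, 0, 0, 0, 0, -1], [0, 0, 0, 0, 0, 0, -1], [0, 0, 0, 0, 0, 0, -1], [0, 0, 0, 0, 0, 0, -1], [0, 0, 0, 0, 0, 0, -1]]]'

```text
time_s: 79.0
ee_pos: [0.5745, 0.1696, 0.0266]
eef_rot: [-3.137, -1.224, 1.568]
force: [0.4, -0.8, 0.2]
grip_width: 0.0423
grip_force: 15.8
```

Emit:
play_rows --motion '[[[0.18, 0, -0.06, 0, 0, 0, -1], [0.368, 0, -0.134, 0, 0, 0, -1], [0.368, 0, -0.134, 0, 0, 0, -1], [0.368, 0, -0.134, 0, 0, 0, -1], [0.368, 0, -0.134, 0, 0, 0, -1]]]'

```text
time_s: 79.5
ee_pos: [0.5741, 0.1694, 0.1232]
eef_rot: [-3.131, -1.224, 1.563]
force: [0.2, -0.7, 0.1]
grip_width: 0.0424
grip_force: 15.9
```

Emit:
play_rows --motion '[[[0, 0, 0, 0, 0, 0.167, -1], [0, 0, 0, 0, 0, 0.167, -1], [0, 0, 0, 0, 0, 0.167, -1], [0, 0, 0, 0, 0, 0.167, -1], [0, 0, 0, 0, 0, 0.167, -1], [0, 0, 0, 0, 0, 0.167, -1], [0, 0, 0, 0, 0, 0.167, -1], [0, 0, 0, 0, 0, 0.167, -1]]]'

```text
time_s: 80.3
ee_pos: [0.5741, 0.1694, 0.1228]
eef_rot: [-1.964, -0.481, 0.193]
force: [-0.1, -0.1, -0.3]
grip_width: 0.0424
grip_force: 15.8
```

Emit:
play_rows --motion '[[[0, 0, 0, 0, 0, 0.167, -1], [0, 0, 0, 0, 0, 0.167, -1], [0, 0, 0, 0, 0, 0.167, -1], [0, 0, 0, 0, 0, 0.167, -1], [0, 0, 0, 0, 0, 0.167, -1], [0, 0, 0, 0, 0, 0.167, -1], [0, 0, 0, 0, 0, 0.167, -1], [0, 0, 0, 0, 0, 0.167, -1]]]'

```text
time_s: 81.1
ee_pos: [0.5743, 0.1694, 0.1235]
eef_rot: [-1.967, 0.495, -0.193]
force: [1.2, -1.1, -0.6]
grip_width: 0.0425
grip_force: 15.8
```

Emit:
play_rows --motion '[[[0, 0, 0, 0, 0, 0.167, -1], [0, 0, 0, 0, 0, 0.167, -1], [0, 0, 0, 0, 0, 0.167, -1], [0, 0, 0, 0, 0, 0.167, -1], [0, 0, 0, 0, 0, 0.167, -1], [0, 0, 0, 0, 0, 0.167, -1], [0, 0, 0, 0, 0, 0.167, -1], [0, 0, 0, 0, 0, 0.167, -1]]]'

```text
time_s: 81.9
ee_pos: [0.5744, 0.1694, 0.1238]
eef_rot: [3.128, 1.224, -1.582]
force: [0.1, -1.2, -0.4]
grip_width: 0.0424
grip_force: 15.8
```

Run:
```python
from h import *
show()
plan([(.575,.18,.085,90,82,180),(.575,.18,.046,90,82,180)])
```

```text
81.9 [-0.18  0.71  1.61  1.19  1.47  2.39] [0.5744 0.1694 0.1238] [179.2  70.1 -90.6] F [ 0.1 -1.2 -0.4] gw 0.0424 15.8
(0.575, 0.18, 0.085, 90, 82, 180) -> [0.131, -0.003, 0.093, 0.0, -0.033, -0.001] rows 1.4
(0.575, 0.18, 0.046, 90, 82, 180) -> [0.154, 0.0, 0.022, 0.0, 0.0, 0.0] rows 0.8
```

Emit:
play_rows --motion '[[[0.131, -0.003, 0.093, 0, -0.033, -0.001, -1], [0.131, -0.003, 0.093, 0, -0.033, -0.001, -1], [0.131, -0.003, 0.093, 0, -0.033, -0.001, -1], [0.131, -0.003, 0.093, 0, -0.033, -0.001, -1]]]'

```text
time_s: 82.3
ee_pos: [0.5755, 0.18, 0.0861]
eef_rot: [-3.108, 1.429, -1.536]
force: [0.8, 0.3, 0.1]
grip_width: 0.0423
grip_force: 15.8
```

Emit:
play_rows --motion '[[[0.08, 0, 0.01, 0, 0, 0, -1], [0.14, 0, 0.02, 0, 0, 0, -1], [0.166, 0, 0.023, 0, 0, 0, -1], [0.166, 0, 0.023, 0, 0, 0, -1], [0.166, 0, 0.023, 0, 0, 0, 1], [0.166, 0, 0.023, 0, 0, 0, 1], [0.166, 0, 0.023, 0, 0, 0, 1], [0.166, 0, 0.023, 0, 0, 0, 1], [0.166, 0, 0.023, 0, 0, 0, 1], [0.166, 0, 0.023, 0, 0, 0, 1]]]'

```text
time_s: 83.3
ee_pos: [0.5749, 0.18, 0.0438]
eef_rot: [3.131, 1.431, -1.58]
force: [0.3, 0.1, -0.3]
grip_width: 0.0871
grip_force: 0.0
```

Emit:
play_rows --motion '[[[0, 0, 0, 0, 0, 0, 1], [-0.06, 0, -0.1, 0, 0, 0, 1], [-0.1, 0, -0.25, 0, 0, 0, 1], [-0.15, 0, -0.4, 0, 0, 0, 1], [-0.2, 0, -0.56, 0, 0, 0, 1], [-0.2, 0, -0.56, 0, 0, 0, 1]]]'

```text
time_s: 83.9
ee_pos: [0.5765, 0.0443, 0.1149]
eef_rot: [-3.123, 1.43, -1.555]
force: [1.1, -0.1, 0.3]
grip_width: 0.0939
grip_force: 0.0
```

Run:
```python
from h import *
show();c=tops();cv2.imwrite("pics/c6.png",c["frame"][150:400,200:500,::-1].repeat(2,0).repeat(2,1))
plan([(.575,.05,.22,90,82,180)])
```

```text
83.9 [-0.4   0.87  1.49  1.18  1.74  2.29] [0.5765 0.0443 0.1149] [-178.9   81.9  -89.1] F [ 1.1 -0.1  0.3] gw 0.0939 0.0
scene 538 top z 0.1146 n 141 xy [0.5454 0.364 ] mid [0.5468 0.365 ] ext [0.045 0.044]
scene 135 top z 0.065 n 60 xy [0.5411 0.252 ] mid [0.5416 0.2509] ext [0.035 0.035]
scene 134 top z 0.0642 n 74 xy [0.5794 0.1624] mid [0.5795 0.1619] ext [0.036 0.038]
(0.575, 0.05, 0.22, 90, 82, 180) -> [-0.423, 0.003, -0.046, -0.0, -0.0, 0.0] rows 2.1
```

View pics/c6.png

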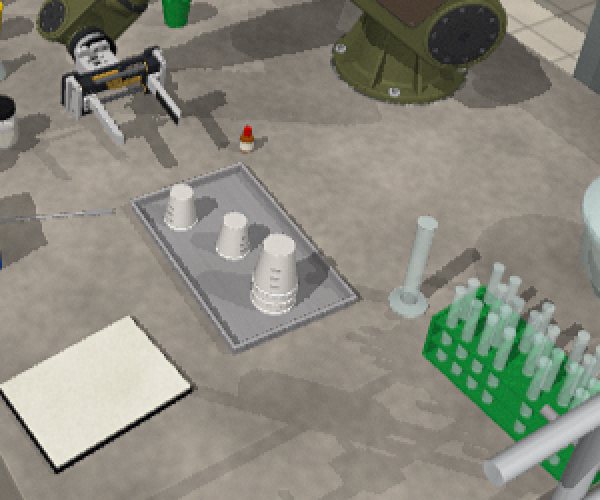

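Run:
```python
from h import *
from kin import best,ik
_,P,a,b=best()
p0,r0=pose(.575,.05,.22,90,82,180)
q=get_obs()["qpos"]
p1,r1=pose(.577,.161,.19,45)
w=(r0.inv()*r1).as_rotvec();print("ang",np.degrees(np.linalg.norm(w)),np.round(w/(4*np.pi),3))
for f in np.linspace(0,1,6):
    q,e=ik(p0+(p1-p0)*f,r0*R.from_rotvec(w*f),P,a,b,q);print(np.round(q,2),round(e,4))
d=r0.inv().apply(p1-p0)/.25;print(np.round(d/2,3))
```

```text
ang 146.42596744421388 [-0.129  0.053 -0.148]
[-0.41  0.78  1.47  1.2   1.8   2.39] 0.0
[-0.3   0.85  1.21  0.97  1.9   2.14] 0.0
[-0.17  0.85  1.05  0.73  1.93  1.85] 0.0
[-0.03  0.78  1.03  0.47  1.84  1.54] 0.0
[0.12 0.62 1.17 0.22 1.62 1.26] 0.0
[0.27 0.44 1.41 0.   1.29 1.06] 0.0
[ 0.029 -0.004  0.228]
```

Emit:
play_rows --motion '[[[-0.423, 0, -0.046, 0, 0, 0, 1], [-0.423, 0, -0.046, 0, 0, 0, 1], [-0.423, 0, -0.046, 0, 0, 0, 1], [-0.423, 0, -0.046, 0, 0, 0, 1]]]'

```text
time_s: 84.35
ee_pos: [0.5753, 0.0527, 0.2197]
eef_rot: [-3.141, 1.431, -1.567]
force: [-1.1, -0.3, -0.9]
grip_width: 0.094
grip_force: 0.0
```

Emit:
play_rows --motion '[[[0.01, 0, 0.1, -0.129, 0.053, -0.148, 1], [0.029, 0, 0.2, -0.129, 0.053, -0.148, 1], [0.029, 0, 0.2, -0.129, 0.053, -0.148, 1], [0.029, 0, 0.2, -0.129, 0.053, -0.148, 1], [0.029, 0, 0.2, -0.129, 0.053, -0.148, 1], [0.029, 0, 0.2, -0.129, 0.053, -0.148, 1], [0.029, 0, 0.2, -0.129, 0.053, -0.148, 1], [0.029, 0, 0.2, -0.129, 0.053, -0.148, 1], [0.029, 0, 0.2, -0.129, 0.053, -0.148, 1], [0.029, 0, 0.2, -0.129, 0.053, -0.148, 1]]]'

```text
time_s: 85.35
ee_pos: [0.575, 0.1016, 0.2036]
eef_rot: [-2.525, 0.621, 0.003]
force: [0.1, 0.1, -0.0]
grip_width: 0.0937
grip_force: 0.0
```

Run:
```python
from h import *
show()
plan([(.577,.161,.19,45)])
```

```text
85.35 [-0.12  0.72  1.15  0.58  1.9   1.67] [0.575  0.1016 0.2036] [-144.7   35.6    0.2] F [ 0.1  0.1 -0. ] gw 0.0937 0.0
(0.577, 0.161, 0.19, 45) -> [0.039, -0.171, 0.169, -0.129, 0.054, -0.147] rows 8.5
```

Emit:
play_rows --motion '[[[0.039, -0.171, 0.169, -0.129, 0.054, -0.147, 1], [0.039, -0.171, 0.169, -0.129, 0.054, -0.147, 1], [0.039, -0.171, 0.169, -0.129, 0.054, -0.147, 1], [0.039, -0.171, 0.169, -0.129, 0.054, -0.147, 1], [0.039, -0.171, 0.169, -0.129, 0.054, -0.147, 1], [0.039, -0.171, 0.169, -0.129, 0.054, -0.147, 1], [0.039, -0.171, 0.169, -0.129, 0.054, -0.147, 1], [0.039, -0.171, 0.169, -0.129, 0.054, -0.147, 1], [0.039, -0.171, 0.169, -0.129, 0.054, -0.147, 1], [0.039, -0.171, 0.169, -0.129, 0.054, -0.147, 1]]]'

```text
time_s: 86.35
ee_pos: [0.5763, 0.16, 0.1897]
eef_rot: [-3.14, 0.004, 0.782]
force: [0.3, 0.9, 0.3]
grip_width: 0.0939
grip_force: 0.0
```

Run:
```python
from h import *
show();wtops([(.577,.161),(.541,.251)],.061,.03)
plan([(.578,.161,.044,45)])
```

```text
86.35 [ 0.21  0.44  1.42 -0.    1.29  1.  ] [0.5763 0.16   0.1897] [-179.9    0.2   44.8] F [0.3 0.9 0.3] gw 0.0939 0.0
1403 mean [0.5784 0.1599 0.0618] mid [0.5778 0.1596] ext [0.036 0.037 0.008]
1571 mean [0.541  0.2501 0.0618] mid [0.5403 0.2501] ext [0.036 0.037 0.009]
(0.578, 0.161, 0.044, 45) -> [0.01, 0.002, 0.583, -0.0, 0.001, -0.001] rows 2.9
```

Emit:
play_rows --motion '[[[0.006, 0.002, 0.2, 0, 0, 0, 1], [0.006, 0.002, 0.4, 0, 0, 0, 1], [0.006, 0.002, 0.54, 0, 0, 0, 1], [0.006, 0.002, 0.583, 0, 0, 0, 1], [0.006, 0.002, 0.583, 0, 0, 0, -1], [0.006, 0.002, 0.583, 0, 0, 0, -1], [0.006, 0.002, 0.583, 0, 0, 0, -1], [0.006, 0.002, 0.583, 0, 0, 0, -1], [0.006, 0.002, 0.583, 0, 0, 0, -1], [0.006, 0.002, 0.583, 0, 0, 0, -1]]]'

```text
time_s: 87.4
ee_pos: [0.579, 0.16, 0.0461]
eef_rot: [3.141, 0.001, 0.781]
force: [0.0, -0.0, -0.3]
grip_width: 0.0492
grip_force: 0.0
```

Emit:
play_rows --motion '[[[0, 0, 0, 0, 0, 0, -1], [0, 0, 0, 0, 0, 0, -1], [0, 0, -0.2, 0, 0, 0, -1], [0, 0, -0.4, 0, 0, 0, -1], [0, 0, -0.4, 0, 0, 0, -1], [0, 0, -0.4, 0, 0, 0, -1]]]'

```text
time_s: 88.0
ee_pos: [0.5792, 0.1601, 0.1464]
eef_rot: [3.14, 0.0, 0.781]
force: [0.0, 0.4, -1.6]
grip_width: 0.0427
grip_force: 15.8
```

Run:
```python
from h import *
show();plan([(.54,.2515,.145,45),(.54,.2515,.064,45)])
```

```text
88.0 [ 0.21  0.48  1.46 -0.    1.2   1.  ] [0.5792 0.1601 0.1464] [179.9   0.   44.8] F [ 0.   0.4 -1.6] gw 0.0427 15.8
(0.54, 0.2515, 0.145, 45) -> [0.146, -0.37, 0.005, 0.0, 0.0, -0.001] rows 2.0
(0.54, 0.2515, 0.064, 45) -> [-0.0, -0.0, 0.324, 0.0, 0.0, 0.0] rows 1.6
```

Run:
```python
from h import *
o=get_obs();c=camera("wrist");P=cloud(c,wristT(o,c)).reshape(-1,3)
k=(np.hypot(P[:,0]-.578,P[:,1]-.16)<.03)&(P[:,2]>.12);Q=P[k];t=np.percentile(Q[:,2],90);print(k.sum(),t)
s=Q[abs(Q[:,2]-t)<.004];print(len(s),s.mean(0),(s.min(0)+s.max(0))/2,np.ptp(s,axis=0))
wtops([(.541,.251)],.061,.03)
```

```text
18635 0.24285270428470632
4196 [0.59538935 0.17794615 0.24239177] [0.58800859 0.16928445 0.24285042] [0.03973394 0.04140754 0.00799424]
2156 mean [0.5412 0.2502 0.0617] mid [0.54   0.2501] ext [0.037 0.037 0.008]
```

Run:
```python
from h import *
for t in (.160,.164,.168): wtops([(.5785,.16)],t,.024)
```

```text
4769 mean [0.579  0.16   0.1601] mid [0.5789 0.16  ] ext [0.042 0.043 0.011]
4342 mean [0.5782 0.1593 0.1605] mid [0.579  0.1601] ext [0.042 0.043 0.011]
322 mean [0.5788 0.162  0.1686] mid [0.5787 0.16  ] ext [0.043 0.043 0.011]
```

Emit:
play_rows --motion '[[[0.07, -0.18, 0, 0, 0, 0, -1], [0.149, -0.367, 0, 0, 0, 0, -1], [0.149, -0.367, 0, 0, 0, 0, -1], [0.149, -0.367, 0, 0, 0, 0, -1], [0.149, -0.367, 0, 0, 0, 0, -1], [0.149, -0.367, 0, 0, 0, 0, -1]]]'

```text
time_s: 88.85
ee_pos: [0.5412, 0.2504, 0.1452]
eef_rot: [3.141, 0.002, 0.78]
force: [-0.2, 0.3, -0.7]
grip_width: 0.0428
grip_force: 15.9
```

Emit:
play_rows --motion '[[[0, 0, 0.1, 0, 0, 0, -1], [0, 0, 0.2, 0, 0, 0, -1], [0, 0, 0.28, 0, 0, 0, -1], [0, 0, 0.312, 0, 0, 0, -1], [0, 0, 0.312, 0, 0, 0, -1]]]'

```text
time_s: 89.35
ee_pos: [0.5407, 0.2506, 0.0667]
eef_rot: [-3.141, 0.003, 0.78]
force: [0.0, -0.5, 0.3]
grip_width: 0.043
grip_force: 15.8
```

Run:
```python
from h import *
show()
```

```text
89.35 [ 0.37  0.57  1.53 -0.    1.05  1.16] [0.5407 0.2506 0.0667] [-180.     0.2   44.7] F [ 0.  -0.5  0.3] gw 0.043 15.8
```

No contact forces; release, rise and check.

Emit:
play_rows --motion '[[[0, 0, 0, 0, 0, 0, 1], [0, 0, 0, 0, 0, 0, 1], [0, 0, 0, 0, 0, 0, 1], [0, 0, 0, 0, 0, 0, 1], [0, 0, 0, 0, 0, 0, 1], [0, 0, 0, 0, 0, 0, 1], [0, 0, 0, 0, 0, 0, 1]]]'

```text
time_s: 90.05
ee_pos: [0.5407, 0.2513, 0.0675]
eef_rot: [3.141, 0.002, 0.781]
force: [-0.9, -0.1, -0.2]
grip_width: 0.0929
grip_force: 0.0
```

Emit:
play_rows --motion '[[[0, 0, -0.2, 0, 0, 0, 1], [0, 0, -0.4, 0, 0, 0, 1], [0, 0, -0.6, 0, 0, 0, 1], [0, 0, -0.6, 0, 0, 0, 1], [0, 0, -0.6, 0, 0, 0, 1]]]'

```text
time_s: 90.55
ee_pos: [0.541, 0.2516, 0.2182]
eef_rot: [3.14, 0.0, 0.781]
force: [-0.5, -0.8, -1.4]
grip_width: 0.094
grip_force: 0.0
```

Emit:
play_rows --motion '[[[-0.4, 0.4, -0.1, 0, 0, 0, 1], [-0.6, 0.6, -0.1, 0, 0, 0, 1], [-0.6, 0.6, -0.1, 0, 0, 0, 1], [-0.6, 0.6, -0.1, 0, 0, 0, 1], [-0.6, 0.6, -0.1, 0, 0, 0, 1], [-0.6, 0.6, -0.1, 0, 0, 0, 1], [-0.6, 0.6, -0.1, 0, 0, 0, 1]]]'

```text
time_s: 91.25
ee_pos: [0.5398, 0.0402, 0.2417]
eef_rot: [-3.141, 0.003, 0.781]
force: [-0.4, -0.3, -0.1]
grip_width: 0.0941
grip_force: 0.0
```

Run:
```python
from h import *
show();c=tops();cv2.imwrite("pics/c9.png",c["frame"][:,:,::-1]);tops(cams=("side",))
```

```text
91.25 [ 0.01  0.27  1.52 -0.    1.36  0.8 ] [0.5398 0.0402 0.2417] [-179.9    0.2   44.8] F [-0.4 -0.3 -0.1] gw 0.0941 0.0
scene 221 top z 0.0827 n 80 xy [0.5406 0.2515] mid [0.5407 0.251 ] ext [0.033 0.038]
scene 538 top z 0.1147 n 143 xy [0.5452 0.365 ] mid [0.5448 0.364 ] ext [0.045 0.043]
side 147 top z 0.1107 n 16 xy [0.5289 0.3465] mid [0.5287 0.3485] ext [0.014 0.017]
side 177 top z 0.08 n 59 xy [0.5403 0.2413] mid [0.5388 0.2444] ext [0.036 0.033]
```

View pics/c9.png

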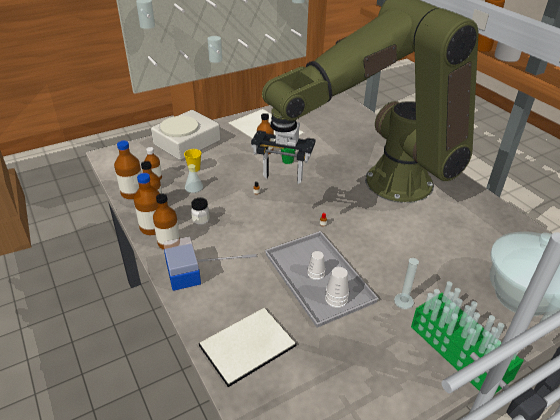

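The picture shows the small stack at pixel (317,265) and the large stack at (338,288), both upright on the tray. The bystanders are where they started, and the arm is clear.

```bash
python3 -c "
from station import workorder
print(workorder.hand_in())"
```

```text
the job is handed in; nothing more can be done
None
```

I handed the job in: all five beakers are mouth down on the tray, three large nested in one stack and two small in the other, about 11 cm apart, with the bystanders in place in the last picture; the hand-in returned no verdict.

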